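# Drive a mount pin with the spring pin setter

### The job

Use the bench pin setter to drive the brass pin home in the dark wooden mount block: draw the blue sprung arm back by its red handle until the sear clicks in and holds it by itself, let go of it, then press the yellow trigger down so that the arm flies free and strikes the pin. Draw with feel: the handle gives on its own spring and must never be hauled hard against the rubber buffer (no more than about 20 N), do not touch the pin, and leave the other things on the bench where they are.

Things in the scene. Friction and masses are not known exactly. Their poses are not given: they have to be found in the camera images.
- setter: the pin setter: grey steel base plate 300 (x) x 340 (y) x 18 mm, bolted to the table; origin at the centre of its underside, z up. The arm's pivot stands at x +90, y 0; the trigger at x +20, y -125; the mount block with the pin (top 62 mm high) is clamped about x +42, y +138. Nothing on it is higher than the red handle's top (114 mm).
- pivot (a point): vertical axis of the sprung arm, 60 mm above the table. The arm's spring is slack at joint 0.14 and pulls 1.9 N m per rad beyond it, 5 to 12 N at the handle where it catches. A brass sear bolt under the arm catches it somewhere between 0.68 and 1.22 rad: the setting differs each time and is not measured. It is to be found by feel.
- handle (a point): point on the axis of the red handle, 20 mm below its top: an upright round post, diameter 22 mm, from 64 to 114 mm above the table, 165 mm from the pivot, standing at the end of the blue arm on a dark slide plate (34 x 50 mm, top at 64 mm). It follows the arm and its own slide.
- striker (a joint): turn of the blue arm about the pivot, rad, counter-clockwise from above = cocking. 0: pin fully in; it idles near 0.14. The arm points from the pivot at 2.443 rad + this from the setter's x axis. Riding over the sear's ramp adds 1 to 2 N at the handle; some 6 to 9 mm of handle travel past the catch it meets a hard buffer. Eased off, it comes back that far and stays, if caught.
- grip (a joint): how far the red handle has slid on its own spring, m, along the arm's cocking direction: 2.2 N per mm of pull (0 unloaded, 16 mm at its end). It is a pull gauge: beyond 10 mm (22 N) the handle is overloaded.
- trigger (a joint): travel of the yellow trigger button, m, downward: 0 up, 0.010 fully down. Linked to the sear: it dips and springs back by itself as the arm rides over the sear. With the arm cocked it takes about 3 to 7 N; the arm flies off between 3 and 8 mm of travel.
- trigger_top (a point): centre of the top of the yellow trigger button, diameter 32 mm, 68 mm above the table when up; on a black block whose top is at 48 mm
- pin (a joint): how far the brass pin has been driven, m: 0 to 0.002 at the start, 0.010 fully home in the block. Pin head diameter 12 mm, stands up to 10 mm out of the block at the start.
- pin_head (a point): centre of the pin's head, 50 mm above the table, between the hammer and the block
- jar_amber: bystander: amber specimen jar with green cap, diameter 60, height 75 mm; origin under its centre
- jar_clear: bystander: clear specimen jar with white cap, diameter 60, height 75 mm; origin under its centre
- magnifier: bystander: magnifying glass lying flat, lens diameter 80 mm, black handle along its -x to 141 mm; origin under the lens centre
- syringe: bystander: empty clear syringe lying along its x, 130 mm long; origin under its white flange
- brush: bystander: small brush lying on the table along its x
- green_cap: bystander: loose green jar cap, diameter 48, height 12 mm, lying on the setter's base near x -110, y +135; origin under its centre
- pin_box: bystander: blue box of spare pins, 50 x 35 x 22 mm, on the setter's base near x +115, y -120; origin under its centre

How it is judged:
On the way, in this order (a step that is already met when the one before it is completed fails the run):
1. the arm is drawn back and held by the sear alone, with the robot off it, the trigger up (value of joint striker above 0.62 rad and not (contact force between any of the fingers, the arm and striker above 0.3 N) and value of joint trigger below 0.0015 m), for 0.3 s.
2. the trigger is pressed with the arm cocked (value of joint trigger above 0.0025 m and value of joint striker above 0.55 rad).
3. the pin is driven home (value of joint pin above 0.008 m), for 0.2 s.
At the end, for the whole second after the job is handed in: the pin stands no more than 2 mm out of the block, the arm is back forward (below 0.3 rad), the trigger is up again, and the bystanders lie still (value of joint pin above 0.008 m and value of joint striker below 0.3 rad and value of joint trigger below 0.002 m and linear speed of each of jar_amber, jar_clear, magnifier, syringe, brush, green_cap, pin_box below 0.05 m/s); the robot touches nothing.
It fails at once if the red handle is overloaded: its spring is drawn more than 10 mm (about 22 N) (value of joint grip above 0.01 m).
It fails at once if the robot touches the pin (contact force between any of the fingers, the arm and pin above 0.3 N).
It fails at once if the arm flies while the robot touches it (velocity of joint striker below -3 rad/s and contact force between any of the fingers, the arm and striker above 0.3 N).
It fails at once if a bystander is pushed more than 20 mm from its place (distance of any of jar_amber, jar_clear, magnifier, syringe, brush, green_cap, pin_box from where it was at the start of the episode above 0.02 m).
It also fails if it takes over 59 s, if anything falls off the work surface, if the arm or the gripper's body presses on something with over 40 N, if the wrist force passes 120 N, or if a joint passes its speed limit or range.

### The arm

A 7-joint arm with a two-finger parallel gripper is mounted at the origin on the work surface. World frame = base frame: x ahead of the robot, y to its left, z up, the work surface at z = 0. Lengths are in m, angles in rad, forces in N, time in s.
With the tool pointing down it reaches from about 0.4 to 0.85 m from the base axis. Payload 4.5 kg.
Tool frame: the origin (TCP) lies midway between the tips of the shut fingers; the grasp point (between the pads) lies 19 mm behind it; z points along the fingers, y is the direction in which the jaws open and shut (so a half turn about z gives the same grasp; the last joint's range is limited). The gripper opens to 88 mm and grips with 3 to 60 N. Pads are 18 mm wide; open, the fingers measure 123 mm over their backs; the gripper's body (75 mm by 187 mm) begins 45 mm behind the grasp point.
Start: joints at [0.034, 0.689, -0.195, 1.565, 0.157, 0.902, -0.215], TCP at [0.625, 0, 0.239] pointing down, gripper open.
Joint ranges: [-3.01, 3.01], [-0.46, 2.08], [-1.47, 1.51], [0.13, 2.56], [-1, 4.14], [0.04, 2.09], [-2.66, 2.66]. Speed limits (rad/s): [2.57, 2.57, 3.14, 3.14, 3.14, 3.14, 3.14].

### API

Orientations are given as a unit quaternion [x, y, z, w].
In Python, from plant import r gives the robot as it stands.
- The arm moves only by the tool play_rows, never from a script. Its argument "targets" is a list of rows, each an object of numbers: "jaw": the closure, from 0 (fully open) to 1 (shut); "dx", "dy", "dz": the shift along the tool's x, y, z in m; "yaw": the turn about the tool's z in rad. A call has exactly 5 rows; each row shifts and turns the pose as measured when the row begins, along the tool's axes as they then stand; what a row does not reach is not made up. A row lasts 1/10 s, in which the tool goes at most 50 mm and 8.59 degrees, less where a joint would pass 70% of its speed; a pose out of reach is approached as far as the arm can. A call with a gripper value outside its range is refused whole. The fingers move at their own pace and stop on an object; "squeeze" is the grip in N (left out, the last holds). Time passes only in rows, so rows that do not move let the fingers close, or fill a call up. It gives the time, the measured TCP pose, the force and the opening at its end, in the units of the state.
- r.get_state(): the state, without advancing time (a new reading comes with each control period).
- r.snapshot(name): name is "scene" or "side" or "wrist"; returns a dict with "frame" (480x640x3 uint8, red, green, blue), "z_map" (480x640 float32, m along the optical axis (not along the pixel's ray), 0 where there is no reading), "mtx" (3x3 intrinsics, pixels), "dist_coeffs" ([k1, k2, p1, p2, k3] as OpenCV has them; the pictures are not rectified), "position" and "orientation" of the camera in the world; the wrist camera has in their place "T_tool_cam" (4x4, takes a point from camera to tool coordinates, whose origin is the TCP and whose axes are the flange's). Camera axes: x right, y up, looking along -z (the intrinsics and any distortion apply to the point x, -y, -z); pixel columns grow to the right and rows downward; lengths in m; the calibration is good to about 2 mm. A picture is of the moment at which its call begins: read the wrist's pose just before it.
- r.finish_job(): hands the job in, once; it reports no verdict.
The state is a dict: "clock": time; "q": joint angles; "qd": joint speeds; "joint_torque": joint torques, N m; "tool_pos": TCP position; "eef_rot": TCP orientation; "contact_force": force on the tool from outside, world axes, zero at the start; "moment": the same for the moment, N m; "opening": opening from 0.0 (shut) to 1.0 (fully open).
Only numpy, scipy, OpenCV 4.12 (cv2) and the standard library are available. Lean on these libraries where they do the work, as an engineer would, in place of code of your own. Each camera call takes 0.05 s, during which the arm holds its last target.

## Working session

There is one attempt and no reset: what is moved stays moved. The work goes in short steps, Python scripts to look and compute and a tool call to move; the robot and the scene stay as the last step left them, time stands still between calls to the robot, and variables do not carry over. Pictures are saved under pics/ and viewed, and the job is handed in when it is done.

Besides the shell and the picture viewer there is one more tool, called after "Request:" as name(argument=value, ...), one argument or row to a line, values as JSON. play_rows: Moves the arm, as the interface text tells. Its arguments: {"type":"object","properties":{"targets":{"type":"array"},"squeeze":{"type":"number"}},"required":["targets"]}

```bash
ls; mkdir -p pics
cat > h.py <<'E'
import numpy as np, cv2, pickle
from plant import r
from scipy.spatial.transform import Rotation as R
def snap(name,fn):
    s=r.get_state(); d=r.snapshot(name); d['state']=s
    pickle.dump(d,open(f'pics/{fn}.pkl','wb'))
    cv2.imwrite(f'pics/{fn}.png',cv2.cvtColor(d['frame'],cv2.COLOR_RGB2BGR)); return d
def load(fn): return pickle.load(open(f'pics/{fn}.pkl','rb'))
def campose(d):
    if 'T_tool_cam' in d:
        s=d['state']; T=np.eye(4); T[:3,:3]=R.from_quat(s['eef_rot']).as_matrix(); T[:3,3]=s['tool_pos']
        return T@np.array(d['T_tool_cam'])
    T=np.eye(4); o=np.array(d['orientation'])
    T[:3,:3]=R.from_quat(o).as_matrix() if o.size==4 else o.reshape(3,3)
    T[:3,3]=d['position']; return T
def ray(d,uv):
    uv=np.array(uv,float).reshape(-1,1,2)
    n=cv2.undistortPoints(uv,np.array(d['mtx'],float),np.array(d['dist_coeffs'],float)).reshape(-1,2)
    T=campose(d); v=np.c_[n[:,0],-n[:,1],-np.ones(len(n))]
    return T[:3,3], v@T[:3,:3].T
def plane(d,uv,z):
    o,v=ray(d,uv); return o+v*((z-o[2])/v[:,2])[:,None]
def depthpts(d,uv):
    uv=np.array(uv).reshape(-1,2); z=d['z_map'][uv[:,1].astype(int),uv[:,0].astype(int)]
    o,v=ray(d,uv); return o+v*z[:,None]
E
python3 - <<'E'
from h import *
for n in ['scene','side','wrist']:
    d=snap(n,n+'0'); print(n,d['mtx'],d['dist_coeffs'],campose(d).round(3))
print(r.get_state())
E
```

```text
pics
scene [[532.47968856   0.         317.99395527]
 [  0.         532.47968856 235.49545621]
 [  0.           0.           1.        ]] [-0.07160229  0.          0.          0.          0.        ] [[-5.180e-01 -6.170e-01  5.920e-01  1.191e+00]
 [ 8.550e-01 -3.730e-01  3.600e-01  4.020e-01]
 [-1.000e-03  6.930e-01  7.210e-01  9.210e-01]
 [ 0.000e+00  0.000e+00  0.000e+00  1.000e+00]]
side [[570.06791766   0.         317.72237735]
 [  0.         570.06791766 239.15966564]
 [  0.           0.           1.        ]] [-0.1142198  0.         0.         0.         0.       ] [[ 0.726  0.428 -0.538 -0.314]
 [-0.687  0.478 -0.547 -0.836]
 [ 0.022  0.767  0.641  1.078]
 [ 0.     0.     0.     1.   ]]
wrist [[394.71209705   0.         313.46519688]
 [  0.         394.71209705 241.64509349]
 [  0.           0.           1.        ]] [-0.05380329  0.          0.          0.          0.        ] [[ 1.    -0.001  0.002  0.625]
 [-0.     0.954  0.299  0.077]
 [-0.002 -0.299  0.954  0.384]
 [ 0.     0.     0.     1.   ]]
{'clock': 0.15, 'q': array([ 0.03381591,  0.6898239 , -0.1945385 ,  1.56605346,  0.15729889,
        0.90252787, -0.21509829]), 'qd': array([-7.52266255e-04, -1.52213582e-03,  5.22617315e-05, -4.00897773e-03,
       -5.01005100e-04,  7.88818557e-04, -9.25619757e-04]), 'joint_torque': array([-1.46674727e-03, -5.27863634e+01, -1.26819178e+00, -1.53587687e+01,
       -5.24473807e-02,  3.92338901e-03,  1.12435155e-04]), 'tool_pos': array([ 6.24529856e-01, -4.00144474e-05,  2.38088001e-01]), 'eef_rot': array([ 7.07087972e-01,  7.07125232e-01, -5.35516312e-04, -4.68008620e-04]), 'contact_force': array([ 0.39317722, -0.00719825,  0.31020305]), 'moment': array([ 0.04437763,  0.04308717, -0.01491795]), 'opening': 1.0006289585217363}
```

View pics/scene0.png

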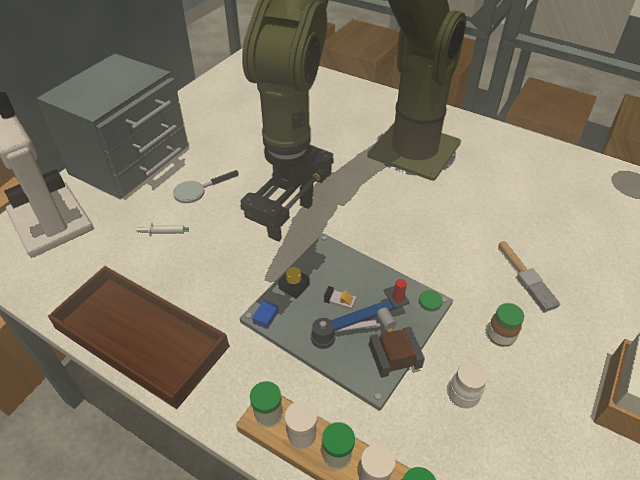

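View pics/side0.png

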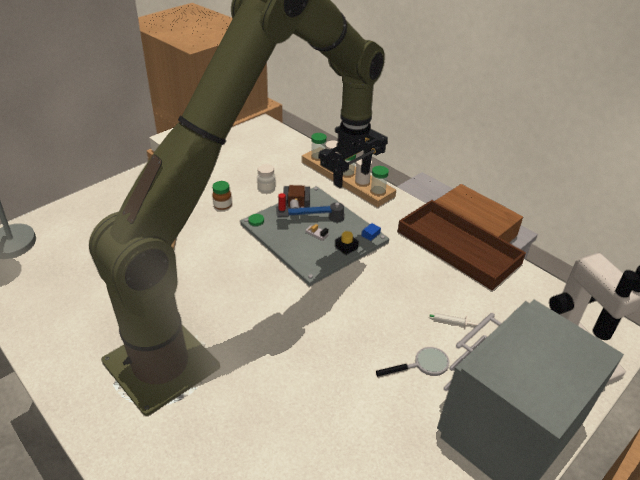

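View pics/wrist0.png

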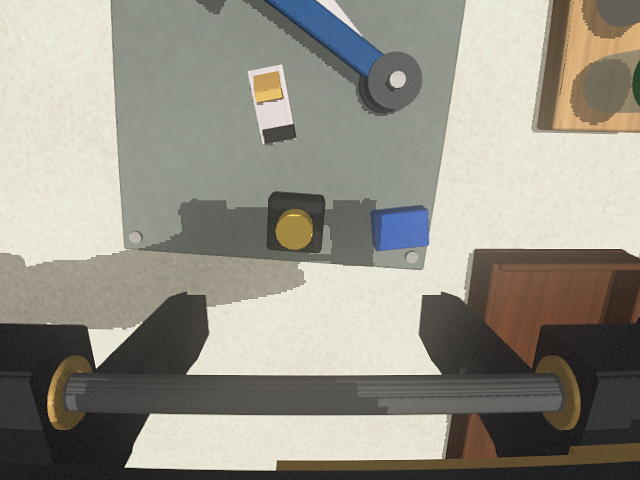

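The scene view shows the red handle at about (400,287), the yellow trigger at (293,273), the pivot at (322,330), the block at (398,348) and the green cap at (431,300). The side view has the handle at (282,203), the trigger at (347,239) and the pivot at (336,212). The wrist view shows the trigger at (294,229) and the pivot at (397,79). I'll measure next.

```bash
cat >> h.py <<'E'
def blob(d,lo,hi,box=None,show=False):
    hsv=cv2.cvtColor(d['frame'],cv2.COLOR_RGB2HSV); m=cv2.inRange(hsv,np.array(lo),np.array(hi))
    if box is not None:
        k=np.zeros_like(m); x0,y0,x1,y1=box; k[y0:y1,x0:x1]=255; m&=k
    n,l,st,c=cv2.connectedComponentsWithStats(m)
    if n<2: return None,None,None
    i=1+np.argmax(st[1:,4]); return l==i, st[i], c[i]
def tri(ds,uvs):
    A=np.zeros((3,3));b=np.zeros(3);rs=[]
    for d,uv in zip(ds,uvs):
        o,v=ray(d,uv); v=v[0]/np.linalg.norm(v[0]); P=np.eye(3)-np.outer(v,v); A+=P;b+=P@o; rs.append((P,o))
    x=np.linalg.solve(A,b); return x,[np.linalg.norm(P@(x-o)).round(4) for P,o in rs]
E
python3 - <<'E'
from h import *
S=load('scene0');D=load('side0');W=load('wrist0')
for nm,d,box in [('S',S,(220,220,470,400)),('D',D,(230,170,400,290)),('W',W,(100,0,470,280))]:
    for col,lo,hi in [('red',(0,170,90),(8,255,255)),('red2',(172,150,90),(180,255,255)),('yel',(20,130,60),(32,255,255)),('green',(50,100,50),(80,255,255)),('blue',(100,150,60),(125,255,255))]:
        m,s,c=blob(d,lo,hi,box)
        if m is None: continue
        ys,xs=np.nonzero(m); P=depthpts(d,np.c_[xs,ys]); P=P[d['z_map'][ys,xs]>0]
        print(nm,col,s,c.round(1),np.median(P,0).round(3),'z5-95',np.percentile(P[:,2],[5,95]).round(3))
        top=P[P[:,2]>np.percentile(P[:,2],95)-0.004]; print('   top',top.mean(0).round(4),len(top), 'bbox',top.min(0).round(3),top.max(0).round(3))
for n,d,b in (('scene',S,(220,220,470,420)),('side',D,(230,170,400,290))):
    x0,y0,x1,y1=b; im=cv2.resize(d['frame'][y0:y1,x0:x1],None,fx=3,fy=3,interpolation=cv2.INTER_CUBIC); cv2.imwrite(f'pics/{n}_crop.png',im[:,:,::-1])
E
```

```text
S red [396 279  10   8  62] [400.7 282.7] [0.554 0.202 0.114] z5-95 [0.112 0.116]
   top [0.5537 0.2024 0.1141] 61 bbox [0.544 0.193 0.112] [0.565 0.212 0.118]
S yel [286 267  15  17 214] [293.2 275.1] [ 0.613 -0.01   0.067] z5-95 [0.051 0.071]
   top [ 0.6083 -0.0122  0.0689] 114 bbox [ 0.594 -0.027  0.067] [0.623 0.003 0.072]
S green [250 382  31  18 467] [265.1 391.6] [0.874 0.105 0.104] z5-95 [0.102 0.106]
   top [0.8748 0.1061 0.1046] 424 bbox [0.855 0.084 0.102] [0.898 0.134 0.109]
S blue [272 306   4   6   9] [273.6 308.4] [ 0.689 -0.006  0.041] z5-95 [0.039 0.042]
   top [ 0.6901 -0.0082  0.0408] 9 bbox [ 0.686 -0.015  0.039] [ 0.697 -0.005  0.042]
D red [279 194   7  17  97] [281.6 201.8] [0.547 0.196 0.094] z5-95 [0.069 0.116]
   top [0.5506 0.199  0.1144] 24 bbox [0.54  0.188 0.112] [0.562 0.21  0.117]
D red2 [279 198   1   1   1] [279. 198.] [0.539 0.197 0.113] z5-95 [0.113 0.113]
   top [0.5393 0.1972 0.1127] 1 bbox [0.539 0.197 0.113] [0.539 0.197 0.113]
D yel [341 232  12  12 121] [346.8 237.4] [ 0.601 -0.019  0.066] z5-95 [0.05  0.071]
   top [ 0.6051 -0.0161  0.0691] 51 bbox [ 0.592 -0.032  0.067] [ 0.622 -0.003  0.073]
D green [249 214  15  12 147] [255.9 219.4] [0.491 0.248 0.029] z5-95 [0.023 0.034]
   top [0.4932 0.2509 0.0319] 59 bbox [0.466 0.229 0.03 ] [0.514 0.275 0.036]
D blue [289 207  42   7 210] [309.3 210. ] [0.617 0.15  0.057] z5-95 [0.052 0.061]
   top [0.6172 0.1496 0.0593] 92 bbox [0.564 0.111 0.057] [0.665 0.191 0.063]
W yel [ 276  209   37   41 1178] [294. 229.] [ 0.608 -0.011  0.068] z5-95 [0.057 0.069]
   top [ 0.6083 -0.0127  0.0676] 1057 bbox [ 0.593 -0.028  0.065] [0.623 0.002 0.07 ]
W blue [271   0  91  38 718] [310.1  12.5] [0.621 0.155 0.057] z5-95 [0.055 0.058]
   top [0.6221 0.1538 0.0565] 712 bbox [0.593 0.137 0.054] [0.661 0.163 0.059]
```

View pics/scene_crop.png

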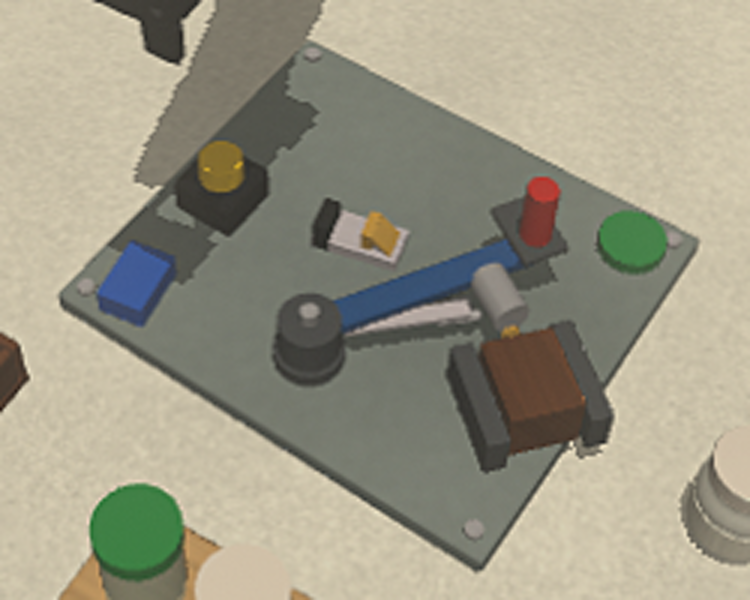

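View pics/side_crop.png

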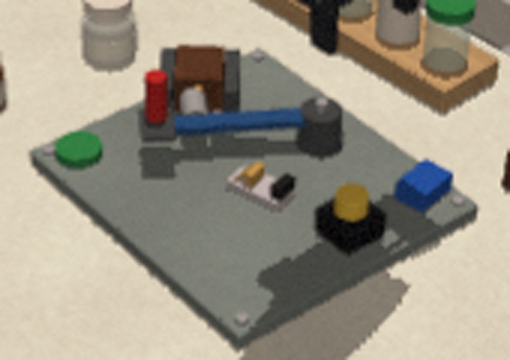

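Run:
```python
from h import *
S=load('scene0');D=load('side0');W=load('wrist0')
# pivot cap: light disc in wrist
for (u,v) in [(397,79),(410,95),(380,90),(270,88),(294,229)]:
    print('W',u,v,depthpts(W,[[u,v]]).round(4))
# pivot nub triangulated: scene crop (310,311)/3+(220,220); side crop (321,103)/3+(230,170)
ps=(220+310/3,220+311/3); pd=(230+321/3,170+103/3)
print('pivot nub',tri([S,D,W],[ps,pd,(397.5,79)]))
print(depthpts(S,[ps]).round(4),depthpts(D,[pd]).round(4))
# handle top centre
print('handle top', plane(S,[(220+543/3,220+187/3)],.114), plane(D,[(230+156/3,170+77/3)],.114), tri([S,D],[(220+543/3,220+187/3),(230+156/3,170+77/3)]))
# trigger top
print('trig', tri([S,D,W],[(220+221/3,220+156/3),(230+352/3,170+194/3),(294,229)]))
# hammer
for n,(x,y) in dict(ham_top=(488,275),ham_mid=(500,300),ham_end=(515,310),pin=(510,330),blk=(530,360),arm=(430,280),clampL=(480,410),clampR=(585,370),hb=(500,215)).items():
    print(n,depthpts(S,[(220+x/3,220+y/3)]).round(4))
# wrist bolts for yaw
b=plane(W,[(136,237),(412,257)],.018); e=b[1]-b[0]; print('bolts',b.round(4),np.arctan2(e[1],e[0]))
# scene bolts
c=plane(S,[(220+312/3,220+54/3),(220+87/3,220+286/3),(220+674/3,220+239/3),(220+474/3,220+528/3)],.018); print(c.round(4)); print(np.arctan2(*(c[1]-c[0])[[1,0]]),np.arctan2(*(c[3]-c[2])[[1,0]]),c.mean(0))
```

```text
W 397 79 [[0.6869 0.1057 0.0699]]
W 410 95 [[0.6997 0.0949 0.0598]]
W 380 90 [[0.6763 0.0985 0.0587]]
W 270 88 [[0.5892 0.1011 0.0418]]
W 294 229 [[ 0.6085 -0.011   0.0682]]
pivot nub (array([0.68695465, 0.10602664, 0.06833253]), [np.float64(0.0012), np.float64(0.0007), np.float64(0.0007)])
[[0.6858 0.1066 0.068 ]] [[0.6893 0.1074 0.0659]]
handle top [[0.55256481 0.20245688 0.114     ]] [[0.55219108 0.19883063 0.114     ]] (array([0.55273478, 0.20132363, 0.11291935]), [np.float64(0.0013), np.float64(0.0013)])
trig (array([ 0.60807991, -0.01262593,  0.06728777]), [np.float64(0.0015), np.float64(0.0017), np.float64(0.0014)])
ham_top [[0.5997 0.191  0.0652]]
ham_mid [[0.6077 0.2046 0.0567]]
ham_end [[1.1909 0.4022 0.9208]]
pin [[0.6255 0.2204 0.0569]]
blk [[0.6436 0.2425 0.0635]]
arm [[0.616  0.1574 0.055 ]]
clampL [[0.6859 0.2297 0.053 ]]
clampR [[0.626  0.2738 0.0534]]
hb [[0.5487 0.1749 0.0621]]
bolts [[ 0.4509 -0.033   0.018 ]
 [ 0.7217 -0.0535  0.018 ]] -0.07545561542388723
[[ 0.4488 -0.0326  0.018 ]
 [ 0.7179 -0.0522  0.018 ]
 [ 0.4716  0.2783  0.018 ]
 [ 0.7415  0.257   0.018 ]]
-0.0728372802050635 -0.07882530525367529 [0.5949615  0.11263077 0.018     ]
```

Request:
play_rows(
  targets=[
    {"jaw": 0.45, "dx": 0.03, "dy": -0.01, "dz": 0, "yaw": -0.1},
    {"jaw": 0.45, "dx": 0.03, "dy": -0.01, "dz": 0, "yaw": -0.1},
    {"jaw": 0.45, "dx": 0.03, "dy": -0.01, "dz": 0, "yaw": -0.1},
    {"jaw": 0.45, "dx": 0.03, "dy": -0.01, "dz": 0, "yaw": -0.1},
    {"jaw": 0.45, "dx": 0.03, "dy": -0.01, "dz": 0, "yaw": -0.1},
  ],
  squeeze=8,
)

```text
clock: 0.65
tool_pos: [0.546, 0.1332, 0.2357]
eef_rot: [0.507, 0.862, -0.002, 0.001]
contact_force: [0.1, 1.1, 0.7]
opening: 0.573
```

```bash
cat >> h.py <<'E'
PIV=np.array([.6865,.106]); YAW0=-0.0757; RAD=.165
def ang(q): return 2.443+YAW0+q
def hpos(q): return PIV+RAD*np.array([np.cos(ang(q)),np.sin(ang(q))])
def st():
    s=r.get_state(); M=R.from_quat(s['eef_rot']).as_matrix(); phi=np.arctan2(M[1,1],M[0,1])
    p=s['tool_pos']; print('t',round(s['clock'],2),'tcp',p.round(4),'phi',round(phi,3),'tilt',M[:,2].round(4),'open',round(s['opening'],3),'F',np.array(s['contact_force']).round(2))
    return s,M,phi
def go(p,phi_t=None):
    s,M,phi=st(); d=M.T@(np.array(p)-s['tool_pos']); out=d.round(4)
    print('tool shift',out, 'yaw', None if phi_t is None else round(-(phi_t-phi),3))
E
python3 - <<'E'
from h import *
go([*[.5527,.2013],.2],0.952)
E
```

```text
t 0.65 tcp [0.546  0.1332 0.2357] phi 0.508 tilt [-0.0012 -0.0046 -1.    ] open 0.573 F [0.06 1.05 0.72]
tool shift [0.0564 0.039  0.0354] yaw -0.444
```

Request:
play_rows(
  targets=[
    {"jaw": 0.45, "dx": 0.014, "dy": 0.01, "dz": 0.005, "yaw": -0.11},
    {"jaw": 0.45, "dx": 0.014, "dy": 0.007, "dz": 0.005, "yaw": -0.11},
    {"jaw": 0.45, "dx": 0.015, "dy": 0.005, "dz": 0.005, "yaw": -0.11},
    {"jaw": 0.45, "dx": 0.015, "dy": 0.003, "dz": 0.005, "yaw": -0.11},
    {"jaw": 0.45, "dx": 0, "dy": 0, "dz": 0, "yaw": 0},
  ],
)

```text
clock: 1.15
tool_pos: [0.5241, 0.1994, 0.2145]
eef_rot: [0.293, 0.956, -0.002, -0.002]
contact_force: [-0.6, 0.3, -0.3]
opening: 0.548
```

Run:
```python
from h import *
go([*[.5527,.2013],.2],0.952)
W=snap('wrist','wrist1')
```

```text
t 1.15 tcp [0.5241 0.1994 0.2145] phi 0.976 tilt [-0.0052 -0.0027 -1.    ] open 0.548 F [-0.58  0.33 -0.34]
tool shift [-0.0226  0.0176  0.0144] yaw 0.024
```

View pics/wrist1.png

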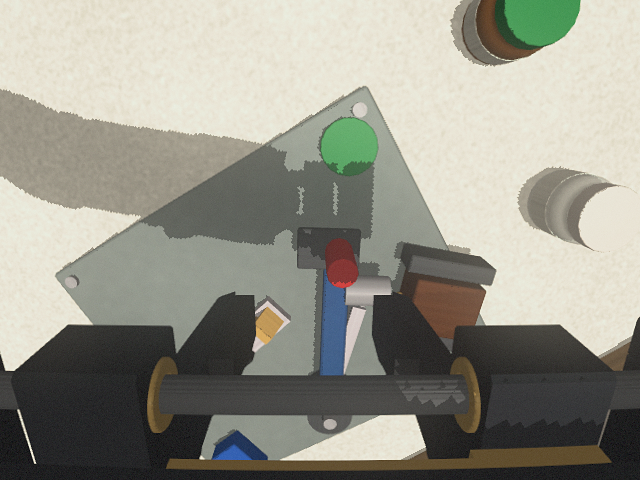

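The wrist view shows the handle top at about (342,276), the pivot nub at (330,424) and the green cap at (349,146). I'll use it to refine the handle position.

Run:
```python
from h import *
W=load('wrist1');S=load('scene0');D=load('side0')
hsv=cv2.cvtColor(W['frame'],cv2.COLOR_RGB2HSV)
print(hsv[278,342],hsv[250,340])
m,s,c=blob(W,(0,150,90),(8,255,255),(300,220,380,300)); print(s,c)
ys,xs=np.nonzero(m);P=depthpts(W,np.c_[xs,ys]);k=P[:,2]>.11;print('handle top depth',P[k].mean(0).round(4),k.sum(),np.c_[xs,ys][k].mean(0))
uv=np.c_[xs,ys][k].mean(0)
print('pl',plane(W,[uv],.114)); print(tri([S,D,W],[(401,282.3),(282,195.7),uv]))
print('piv',plane(W,[(330,424)],.069))
```

```text
[  2 151 132] [  0 136 101]
[327 258  31  30 525] [342.56952381 272.70857143]
handle top depth [0.5526 0.2029 0.115 ] 525 [342.56952381 272.70857143]
pl [[0.55287429 0.20275418 0.114     ]]
(array([0.55303724, 0.20183837, 0.11281446]), [np.float64(0.0013), np.float64(0.0015), np.float64(0.0008)])
piv [[0.68828    0.10547989 0.069     ]]
```

```bash
sed -i 's/^PIV=.*/PIV=np.array([.687,.1058]); YAW0=-0.0757; RAD=.165/' h.py
python3 - <<'E'
from h import *
go([.553,.2022,.15],0.947)
E
```

```text
t 1.2 tcp [0.5253 0.1982 0.2148] phi 0.972 tilt [-0.0038 -0.0035 -1.    ] open 0.55 F [ 0.56  0.33 -0.04]
tool shift [-0.0207  0.0193  0.0647] yaw 0.025
```

Request:
play_rows(
  targets=[
    {"jaw": 0.45, "dx": -0.01, "dy": 0.01, "dz": 0.01, "yaw": 0.02},
    {"jaw": 0.45, "dx": -0.01, "dy": 0.009, "dz": 0.018, "yaw": 0},
    {"jaw": 0.45, "dx": 0, "dy": 0, "dz": 0.018, "yaw": 0},
    {"jaw": 0.45, "dx": 0, "dy": 0, "dz": 0.018, "yaw": 0},
    {"jaw": 0.45, "dx": 0, "dy": 0, "dz": 0, "yaw": 0},
  ],
)

```text
clock: 1.7
tool_pos: [0.5586, 0.1954, 0.1502]
eef_rot: [0.315, 0.949, -0.003, 0.002]
contact_force: [-0.9, 0.1, -0.2]
opening: 0.551
```

Run:
```python
from h import *
go([.553,.2022,.076],0.947)
```

```text
t 1.7 tcp [0.5586 0.1954 0.1502] phi 0.929 tilt [ 0.0021 -0.008  -1.    ] open 0.551 F [-0.9   0.11 -0.18]
tool shift [0.0091 0.0025 0.0741] yaw -0.018
```

Request:
play_rows(
  targets=[
    {"jaw": 0.45, "dx": 0.005, "dy": 0.002, "dz": 0, "yaw": -0.01},
    {"jaw": 0.45, "dx": 0.002, "dy": 0, "dz": 0, "yaw": 0},
    {"jaw": 0.45, "dx": 0, "dy": 0, "dz": 0.01, "yaw": 0},
    {"jaw": 0.45, "dx": 0, "dy": 0, "dz": 0.01, "yaw": 0},
    {"jaw": 0.45, "dx": 0, "dy": 0, "dz": 0, "yaw": 0},
  ],
)

```text
clock: 2.2
tool_pos: [0.5564, 0.2005, 0.1318]
eef_rot: [0.313, 0.95, -0.002, 0.005]
contact_force: [0.4, -0.6, 0.0]
opening: 0.551
```

Run:
```python
from h import *
go([.553,.2022,.076],0.947)
W=snap('wrist','wrist2')
```

```text
t 2.2 tcp [0.5564 0.2005 0.1318] phi 0.934 tilt [ 0.0071 -0.0074 -0.9999] open 0.551 F [ 0.43 -0.64  0.04]
tool shift [ 0.0043 -0.0005  0.0558] yaw -0.013
```

View pics/wrist2.png

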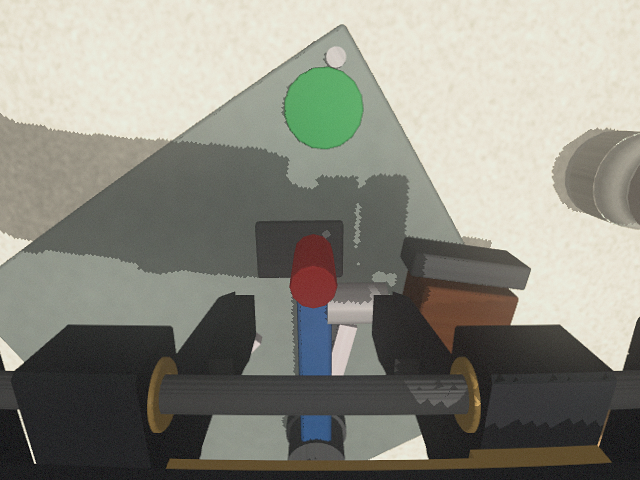

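The handle top is at (313,288), centred between the finger tips at columns 255 and 373, so I can descend.

Request:
play_rows(
  targets=[
    {"jaw": 0.45, "dx": 0.002, "dy": 0, "dz": 0.01, "yaw": -0.01},
    {"jaw": 0.45, "dx": 0.001, "dy": 0, "dz": 0.012, "yaw": 0},
    {"jaw": 0.45, "dx": 0.001, "dy": 0, "dz": 0.012, "yaw": 0},
    {"jaw": 0.45, "dx": 0, "dy": 0, "dz": 0.01, "yaw": 0},
    {"jaw": 0.45, "dx": 0, "dy": 0, "dz": 0.004, "yaw": 0},
  ],
)

```text
clock: 2.75
tool_pos: [0.5537, 0.2031, 0.0803]
eef_rot: [0.308, 0.951, -0.002, 0.005]
contact_force: [0.1, 0.2, -0.7]
opening: 0.553
```

Run:
```python
from h import *
go([.553,.2022,.076],0.947)
```

```text
t 2.75 tcp [0.5537 0.2031 0.0803] phi 0.945 tilt [ 0.008  -0.0066 -0.9999] open 0.553 F [ 0.15  0.19 -0.7 ]
tool shift [ 0.     -0.0011  0.0043] yaw -0.002
```

Request:
play_rows(
  targets=[
    {"jaw": 0.6, "dx": 0, "dy": -0.001, "dz": 0.003, "yaw": 0},
    {"jaw": 0.7, "dx": 0, "dy": 0, "dz": 0, "yaw": 0},
    {"jaw": 0.8, "dx": 0, "dy": 0, "dz": 0, "yaw": 0},
    {"jaw": 0.85, "dx": 0, "dy": 0, "dz": 0, "yaw": 0},
    {"jaw": 0.9, "dx": 0, "dy": 0, "dz": 0, "yaw": 0},
  ],
  squeeze=18,
)

```text
clock: 3.25
tool_pos: [0.5527, 0.2021, 0.0762]
eef_rot: [0.308, 0.951, -0.002, 0.004]
contact_force: [-0.6, 0.9, -3.9]
opening: 0.245
```

```bash
cat >> h.py <<'E'
def feel():
    s,M,phi=st(); p=s['tool_pos'][:2]; v=p-PIV; th=np.arctan2(v[1],v[0])%(2*np.pi); t=np.array([-np.sin(th),np.cos(th)])
    F=np.array(s['contact_force'])
    print('rad',np.hypot(*v).round(4),'joint(tcp)',round(th-2.443-YAW0,4),'pull',-(F[:2]@t).round(2),'Frad',(F[:2]@(v/np.hypot(*v))).round(2),'Fz',F[2].round(2),'phi err',round(phi%(np.pi)-(th+np.pi/2)%np.pi,3))
    return s
E
python3 - <<'E'
from h import *
feel()
E
```

```text
t 3.25 tcp [0.5527 0.2021 0.0762] phi 0.945 tilt [ 0.0069 -0.007  -1.    ] open 0.245 F [-0.57  0.89 -3.91]
rad 0.1652 joint(tcp) 0.1523 pull 0.39 Frad 0.98 Fz -3.91 phi err -0.004
```

Request:
play_rows(
  targets=[
    {"jaw": 0.9, "dx": 0, "dy": -0.003, "dz": 0, "yaw": -0.018},
    {"jaw": 0.9, "dx": -0.0001, "dy": -0.004, "dz": 0, "yaw": -0.024},
    {"jaw": 0.9, "dx": -0.0001, "dy": -0.004, "dz": 0, "yaw": -0.024},
    {"jaw": 0.9, "dx": -0.0001, "dy": -0.004, "dz": 0, "yaw": -0.024},
    {"jaw": 0.9, "dx": -0.0001, "dy": -0.004, "dz": 0, "yaw": -0.024},
  ],
)

```text
clock: 3.75
tool_pos: [0.5422, 0.1853, 0.0762]
eef_rot: [0.248, 0.969, -0.002, 0.004]
contact_force: [0.7, 0.6, -3.8]
opening: 0.244
```

Run:
```python
from h import *
feel()
```

```text
t 3.75 tcp [0.5422 0.1853 0.0762] phi 1.069 tilt [ 0.0077 -0.0057 -1.    ] open 0.244 F [ 0.66  0.6  -3.78]
rad 0.1652 joint(tcp) 0.2718 pull 0.85 Frad -0.29 Fz -3.78 phi err 0.0
```

Request:
play_rows(
  targets=[
    {"jaw": 0.9, "dx": -0.0001, "dy": -0.006, "dz": 0, "yaw": -0.036},
    {"jaw": 0.9, "dx": -0.0001, "dy": -0.006, "dz": 0, "yaw": -0.036},
    {"jaw": 0.9, "dx": -0.0001, "dy": -0.006, "dz": 0, "yaw": -0.036},
    {"jaw": 0.9, "dx": -0.0001, "dy": -0.006, "dz": 0, "yaw": -0.036},
    {"jaw": 0.9, "dx": -0.0001, "dy": -0.005, "dz": 0, "yaw": -0.03},
  ],
)

```text
clock: 4.25
tool_pos: [0.5303, 0.1579, 0.0763]
eef_rot: [0.156, 0.988, -0.001, 0.005]
contact_force: [0.6, 1.8, -5.2]
opening: 0.241
```

Run:
```python
from h import *
feel()
```

```text
t 4.25 tcp [0.5303 0.1579 0.0763] phi 1.258 tilt [ 0.0091 -0.0027 -1.    ] open 0.241 F [ 0.62  1.83 -5.22]
rad 0.1651 joint(tcp) 0.4535 pull 1.93 Frad -0.01 Fz -5.22 phi err 0.008
```

Request:
play_rows(
  targets=[
    {"jaw": 0.9, "dx": -0.0001, "dy": -0.004, "dz": 0, "yaw": -0.023},
    {"jaw": 0.9, "dx": -0.0001, "dy": -0.004, "dz": 0, "yaw": -0.023},
    {"jaw": 0.9, "dx": -0.0001, "dy": -0.004, "dz": 0, "yaw": -0.023},
    {"jaw": 0.9, "dx": -0.0001, "dy": -0.003, "dz": 0, "yaw": -0.017},
    {"jaw": 0.9, "dx": 0, "dy": -0.002, "dz": 0, "yaw": -0.012},
  ],
)

```text
clock: 4.75
tool_pos: [0.5258, 0.1414, 0.0763]
eef_rot: [0.103, 0.995, 0.001, 0.005]
contact_force: [1.3, 2.6, -6.5]
opening: 0.243
```

Run:
```python
from h import *
feel()
```

```text
t 4.75 tcp [0.5258 0.1414 0.0763] phi 1.365 tilt [ 9.6e-03  5.0e-04 -1.0e+00] open 0.243 F [ 1.3   2.59 -6.52]
rad 0.1651 joint(tcp) 0.5568 pull 2.81 Frad -0.71 Fz -6.52 phi err 0.012
```

Request:
play_rows(
  targets=[
    {"jaw": 0.9, "dx": 0, "dy": -0.003, "dz": 0, "yaw": -0.017},
    {"jaw": 0.9, "dx": 0, "dy": -0.003, "dz": 0, "yaw": -0.017},
    {"jaw": 0.9, "dx": 0, "dy": -0.003, "dz": 0, "yaw": -0.017},
    {"jaw": 0.9, "dx": 0, "dy": -0.003, "dz": 0, "yaw": -0.017},
    {"jaw": 0.9, "dx": 0, "dy": -0.002, "dz": 0, "yaw": -0.012},
  ],
)

```text
clock: 5.25
tool_pos: [0.5234, 0.1278, 0.0763]
eef_rot: [0.059, 0.998, 0.002, 0.005]
contact_force: [1.1, 5.1, -5.9]
opening: 0.245
```

Run:
```python
from h import *
feel()
snap('wrist','wrist3');snap('scene','scene3')
d=load('scene3'); cv2.imwrite('pics/s3c.png',cv2.resize(d['frame'][200:420,200:470],None,fx=2.7,fy=2.7,interpolation=cv2.INTER_CUBIC)[:,:,::-1])
```

```text
t 5.25 tcp [0.5234 0.1278 0.0763] phi 1.453 tilt [ 0.0102  0.0024 -0.9999] open 0.245 F [ 1.07  5.12 -5.85]
rad 0.165 joint(tcp) 0.6408 pull 5.21 Frad -0.38 Fz -5.85 phi err 0.016
```

View pics/s3c.png

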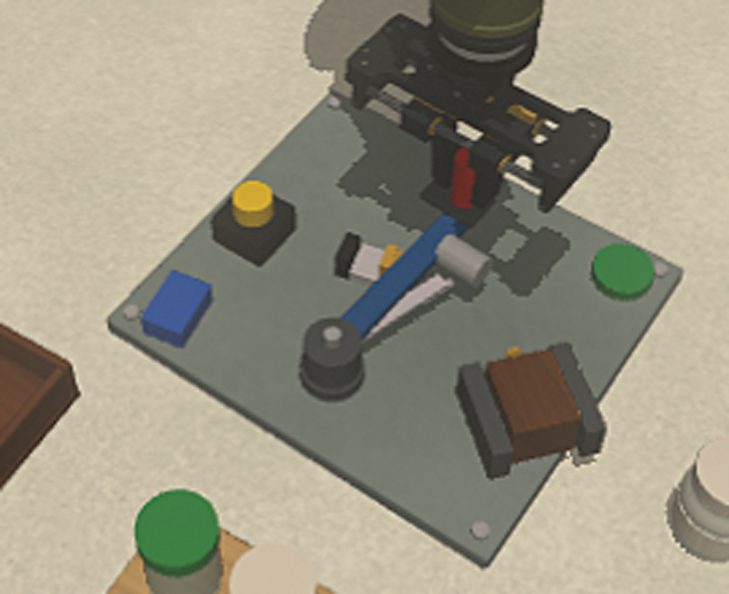

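View pics/wrist3.png

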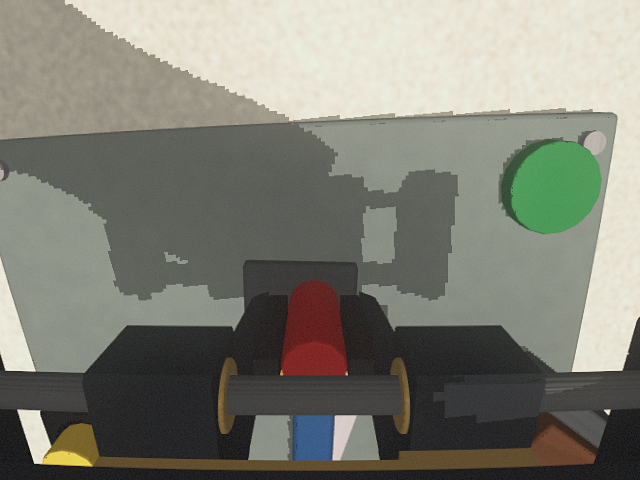

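The arm follows the gripper and its near edge has almost reached the orange sear at crop (390,258). The gauge reads about 5 N and the trigger is up. From here I'll go in small steps.

Request:
play_rows(
  targets=[
    {"jaw": 0.9, "dx": 0, "dy": -0.0015, "dz": 0, "yaw": -0.007},
    {"jaw": 0.9, "dx": 0, "dy": -0.0015, "dz": 0, "yaw": -0.007},
    {"jaw": 0.9, "dx": 0, "dy": -0.0015, "dz": 0, "yaw": -0.007},
    {"jaw": 0.9, "dx": 0, "dy": -0.0015, "dz": 0, "yaw": -0.007},
    {"jaw": 0.9, "dx": 0, "dy": -0.001, "dz": 0, "yaw": -0.006},
  ],
)

```text
clock: 5.85
tool_pos: [0.5227, 0.1215, 0.0763]
eef_rot: [0.041, 0.999, 0.002, 0.005]
contact_force: [1.4, 4.1, -6.8]
opening: 0.242
```

Run:
```python
from h import *
feel()
```

```text
t 5.85 tcp [0.5227 0.1215 0.0763] phi 1.49 tilt [ 0.0105  0.004  -0.9999] open 0.242 F [ 1.43  4.1  -6.78]
rad 0.165 joint(tcp) 0.6788 pull 4.22 Frad -1.03 Fz -6.78 phi err 0.014
```

Request:
play_rows(
  targets=[
    {"jaw": 0.9, "dx": 0, "dy": -0.0015, "dz": 0, "yaw": -0.007},
    {"jaw": 0.9, "dx": 0, "dy": -0.0015, "dz": 0, "yaw": -0.007},
    {"jaw": 0.9, "dx": 0, "dy": -0.0015, "dz": 0, "yaw": -0.007},
    {"jaw": 0.9, "dx": 0, "dy": -0.0015, "dz": 0, "yaw": -0.007},
    {"jaw": 0.9, "dx": 0, "dy": -0.001, "dz": 0, "yaw": -0.006},
  ],
)

```text
clock: 6.35
tool_pos: [0.5223, 0.1148, 0.0763]
eef_rot: [0.022, 1.0, 0.003, 0.005]
contact_force: [1.5, 4.7, -6.7]
opening: 0.245
```

```bash
cat >> h.py <<'E'
def feel2(tag,n=3):
    a=[]; 
    for i in range(n):
        s=r.get_state(); v=s['tool_pos'][:2]-PIV; th=np.arctan2(v[1],v[0])%(2*np.pi); t=np.array([-np.sin(th),np.cos(th)]); F=np.array(s['contact_force'])
        a.append([-(F[:2]@t),F[:2]@v/np.hypot(*v),F[2]])
        d=snap('scene',tag) if i<n-1 else d
    print('pulls',np.array(a).round(2).tolist(),'mean',np.mean(a,0).round(2)); feel()
    m,s,c=blob(d,(18,120,60),(34,255,255),(270,250,320,300)); ys,xs=np.nonzero(m)
    P=depthpts(d,np.c_[xs,ys]); print('trig area',s[4],'top row',s[1],'z95',np.percentile(P[:,2],[80,90,95]).round(4))
E
python3 - <<'E'
from h import *
feel2('s4')
E
```

```text
pulls [[4.81, -1.28, -6.71], [4.67, -1.16, -5.51], [4.27, -0.58, -5.8]] mean [ 4.58 -1.01 -6.01]
t 6.45 tcp [0.5223 0.1147 0.0763] phi 1.527 tilt [ 0.0108  0.0052 -0.9999] open 0.244 F [ 0.81  4.23 -5.8 ]
rad 0.165 joint(tcp) 0.7203 pull 4.27 Frad -0.58 Fz -5.8 phi err 0.01
trig area 219 top row 267 z95 [0.0689 0.0697 0.0707]
```

Request:
play_rows(
  targets=[
    {"jaw": 0.9, "dx": 0, "dy": -0.0015, "dz": 0, "yaw": -0.008},
    {"jaw": 0.9, "dx": 0, "dy": -0.0015, "dz": 0, "yaw": -0.008},
    {"jaw": 0.9, "dx": 0, "dy": -0.0015, "dz": 0, "yaw": -0.008},
    {"jaw": 0.9, "dx": 0, "dy": -0.0015, "dz": 0, "yaw": -0.008},
    {"jaw": 0.9, "dx": 0, "dy": -0.001, "dz": 0, "yaw": -0.006},
  ],
)

```text
clock: 6.95
tool_pos: [0.5221, 0.1087, 0.0763]
eef_rot: [0.002, 1.0, 0.003, 0.005]
contact_force: [0.8, 5.7, -7.2]
opening: 0.239
```

Run:
```python
from h import *
feel2('s5')
```

```text
pulls [[5.74, -0.7, -7.19], [4.91, -1.12, -6.61], [4.77, -1.2, -6.74]] mean [ 5.14 -1.01 -6.85]
t 7.05 tcp [0.522  0.1086 0.0763] phi 1.567 tilt [ 0.011   0.0068 -0.9999] open 0.244 F [ 1.28  4.74 -6.74]
rad 0.165 joint(tcp) 0.7572 pull 4.77 Frad -1.2 Fz -6.74 phi err 0.014
trig area 219 top row 267 z95 [0.0693 0.0699 0.0707]
```

Request:
play_rows(
  targets=[
    {"jaw": 0.9, "dx": 0, "dy": -0.0015, "dz": 0, "yaw": -0.008},
    {"jaw": 0.9, "dx": 0, "dy": -0.0015, "dz": 0, "yaw": -0.008},
    {"jaw": 0.9, "dx": 0, "dy": -0.0015, "dz": 0, "yaw": -0.008},
    {"jaw": 0.9, "dx": 0, "dy": -0.0015, "dz": 0, "yaw": -0.008},
    {"jaw": 0.9, "dx": 0, "dy": -0.001, "dz": 0, "yaw": -0.006},
  ],
)

```text
clock: 7.55
tool_pos: [0.5223, 0.1037, 0.0763]
eef_rot: [-0.019, 1.0, 0.005, 0.006]
contact_force: [1.3, 5.7, -7.6]
opening: 0.242
```

Run:
```python
from h import *
feel2('s6')
```

```text
pulls [[5.65, -1.33, -7.64], [6.14, -0.28, -5.74], [5.09, -1.16, -6.63]] mean [ 5.62 -0.92 -6.67]
t 7.65 tcp [0.5222 0.1037 0.0763] phi 1.609 tilt [ 0.0116  0.0102 -0.9999] open 0.246 F [ 1.1   5.1  -6.63]
rad 0.1648 joint(tcp) 0.7871 pull 5.09 Frad -1.16 Fz -6.63 phi err 0.025
trig area 220 top row 267 z95 [0.0691 0.0698 0.0708]
```

Request:
play_rows(
  targets=[
    {"jaw": 0.9, "dx": 0, "dy": -0.0015, "dz": 0, "yaw": -0.006},
    {"jaw": 0.9, "dx": 0, "dy": -0.002, "dz": 0, "yaw": -0.006},
    {"jaw": 0.9, "dx": 0, "dy": -0.002, "dz": 0, "yaw": -0.006},
    {"jaw": 0.9, "dx": 0, "dy": -0.0015, "dz": 0, "yaw": -0.006},
    {"jaw": 0.9, "dx": 0, "dy": -0.001, "dz": 0, "yaw": -0.004},
  ],
)

```text
clock: 8.15
tool_pos: [0.5225, 0.0987, 0.0763]
eef_rot: [-0.035, 0.999, 0.007, 0.006]
contact_force: [1.3, 5.6, -7.7]
opening: 0.238
```

Run:
```python
from h import *
feel2('s7')
```

```text
pulls [[5.57, -1.52, -7.71], [6.27, -1.09, -7.11], [6.1, -1.74, -7.52]] mean [ 5.98 -1.45 -7.45]
t 8.25 tcp [0.5224 0.0988 0.0763] phi 1.641 tilt [ 0.0121  0.015  -0.9998] open 0.243 F [ 1.48  6.17 -7.52]
rad 0.1647 joint(tcp) 0.8166 pull 6.1 Frad -1.74 Fz -7.52 phi err 0.028
trig area 220 top row 267 z95 [0.0693 0.0701 0.0707]
```

Request:
play_rows(
  targets=[
    {"jaw": 0.9, "dx": 0, "dy": -0.0025, "dz": 0, "yaw": -0.006},
    {"jaw": 0.9, "dx": 0, "dy": -0.0025, "dz": 0, "yaw": -0.008},
    {"jaw": 0.9, "dx": 0, "dy": -0.0025, "dz": 0, "yaw": -0.008},
    {"jaw": 0.9, "dx": 0, "dy": -0.0015, "dz": 0, "yaw": -0.006},
    {"jaw": 0.9, "dx": 0, "dy": -0.0005, "dz": 0, "yaw": -0.002},
  ],
)

```text
clock: 8.75
tool_pos: [0.5228, 0.0938, 0.0763]
eef_rot: [-0.053, 0.998, 0.01, 0.007]
contact_force: [1.7, 6.0, -7.5]
opening: 0.244
```

Run:
```python
from h import *
feel2('s8')
```

```text
pulls [[5.83, -2.18, -7.53], [6.07, -1.64, -7.56], [6.04, -1.81, -7.4]] mean [ 5.98 -1.88 -7.49]
t 8.85 tcp [0.5228 0.0939 0.0762] phi 1.678 tilt [ 0.0126  0.0217 -0.9997] open 0.242 F [ 1.37  6.15 -7.4 ]
rad 0.1646 joint(tcp) 0.8467 pull 6.04 Frad -1.81 Fz -7.4 phi err 0.035
trig area 220 top row 267 z95 [0.0691 0.0698 0.0709]
```

Request:
play_rows(
  targets=[
    {"jaw": 0.9, "dx": 0, "dy": -0.003, "dz": 0, "yaw": -0.004},
    {"jaw": 0.9, "dx": 0, "dy": -0.003, "dz": 0, "yaw": -0.006},
    {"jaw": 0.9, "dx": 0, "dy": -0.003, "dz": 0, "yaw": -0.006},
    {"jaw": 0.9, "dx": 0, "dy": -0.002, "dz": 0, "yaw": -0.006},
    {"jaw": 0.9, "dx": 0, "dy": -0.001, "dz": 0, "yaw": -0.004},
  ],
)

```text
clock: 9.35
tool_pos: [0.5233, 0.088, 0.0763]
eef_rot: [-0.071, 0.997, 0.015, 0.007]
contact_force: [0.6, 7.7, -5.7]
opening: 0.246
```

Run:
```python
from h import *
feel2('s9')
```

```text
pulls [[7.54, -1.45, -5.74], [6.5, -0.68, -7.19], [6.95, -1.51, -7.1]] mean [ 7.   -1.21 -6.67]
t 9.45 tcp [0.5233 0.0881 0.0762] phi 1.713 tilt [ 0.0126  0.0303 -0.9995] open 0.24 F [ 0.75  7.07 -7.1 ]
rad 0.1647 joint(tcp) 0.8819 pull 6.95 Frad -1.51 Fz -7.1 phi err 0.035
trig area 219 top row 267 z95 [0.0693 0.0701 0.0709]
```

Request:
play_rows(
  targets=[
    {"jaw": 0.9, "dx": 0, "dy": -0.0035, "dz": 0, "yaw": -0.004},
    {"jaw": 0.9, "dx": 0, "dy": -0.0035, "dz": 0, "yaw": -0.008},
    {"jaw": 0.9, "dx": 0, "dy": -0.0035, "dz": 0, "yaw": -0.008},
    {"jaw": 0.9, "dx": 0, "dy": -0.0025, "dz": 0, "yaw": -0.008},
    {"jaw": 0.9, "dx": 0, "dy": -0.001, "dz": 0, "yaw": -0.006},
  ],
)

```text
clock: 9.95
tool_pos: [0.524, 0.0817, 0.0764]
eef_rot: [-0.094, 0.995, 0.02, 0.008]
contact_force: [1.1, 7.7, -6.2]
opening: 0.243
```

Run:
```python
from h import *
feel2('s10')
```

```text
pulls [[7.43, -2.19, -6.22], [7.87, -1.68, -6.57], [7.71, -1.86, -6.21]] mean [ 7.67 -1.91 -6.33]
t 10.05 tcp [0.524  0.0818 0.0763] phi 1.759 tilt [ 0.0123  0.0405 -0.9991] open 0.244 F [ 0.72  7.9  -6.21]
rad 0.1647 joint(tcp) 0.9204 pull 7.71 Frad -1.86 Fz -6.21 phi err 0.042
trig area 219 top row 267 z95 [0.0691 0.0701 0.0709]
```

Request:
play_rows(
  targets=[
    {"jaw": 0.9, "dx": 0, "dy": -0.004, "dz": 0, "yaw": -0.004},
    {"jaw": 0.9, "dx": 0, "dy": -0.004, "dz": 0, "yaw": -0.006},
    {"jaw": 0.9, "dx": 0, "dy": -0.004, "dz": 0, "yaw": -0.006},
    {"jaw": 0.9, "dx": 0, "dy": -0.002, "dz": 0, "yaw": -0.006},
    {"jaw": 0.9, "dx": 0, "dy": -0.001, "dz": 0, "yaw": -0.006},
  ],
)

```text
clock: 10.55
tool_pos: [0.5248, 0.0765, 0.0765]
eef_rot: [-0.115, 0.993, 0.026, 0.009]
contact_force: [0.3, 9.2, -6.6]
opening: 0.246
```

Run:
```python
from h import *
feel2('s11')
```

```text
pulls [[9.02, -1.98, -6.59], [7.91, -1.62, -7.06], [8.44, -1.74, -7.07]] mean [ 8.46 -1.78 -6.91]
t 10.65 tcp [0.5248 0.0767 0.0765] phi 1.802 tilt [ 0.0111  0.0534 -0.9985] open 0.246 F [ 0.22  8.62 -7.07]
rad 0.1648 joint(tcp) 0.9521 pull 8.44 Frad -1.74 Fz -7.07 phi err 0.053
trig area 220 top row 267 z95 [0.0691 0.0698 0.0705]
```

Request:
play_rows(
  targets=[
    {"jaw": 0.9, "dx": 0, "dy": -0.005, "dz": 0, "yaw": 0},
    {"jaw": 0.9, "dx": 0, "dy": -0.005, "dz": 0, "yaw": -0.004},
    {"jaw": 0.9, "dx": 0, "dy": -0.004, "dz": 0, "yaw": -0.004},
    {"jaw": 0.9, "dx": 0, "dy": -0.003, "dz": 0, "yaw": -0.004},
    {"jaw": 0.9, "dx": 0, "dy": -0.002, "dz": 0, "yaw": -0.004},
  ],
)

```text
clock: 11.15
tool_pos: [0.5259, 0.0709, 0.0766]
eef_rot: [-0.132, 0.991, 0.034, 0.009]
contact_force: [-0.8, 9.1, -7.2]
opening: 0.249
```

Run:
```python
from h import *
feel2('s12')
```

```text
pulls [[9.11, -1.17, -7.2], [9.28, -0.94, -5.49], [10.0, -1.42, -6.18]] mean [ 9.46 -1.18 -6.29]
t 11.25 tcp [0.5258 0.0709 0.0766] phi 1.836 tilt [ 0.0086  0.0702 -0.9975] open 0.249 F [-0.73 10.07 -6.18]
rad 0.1649 joint(tcp) 0.9878 pull 10.0 Frad -1.42 Fz -6.18 phi err 0.051
trig area 208 top row 268 z95 [0.067  0.0675 0.0682]
```

The trigger top has dipped by about 2 mm, so the arm is riding the sear ramp. I'll make short pulls from here.

Request:
play_rows(
  targets=[
    {"jaw": 0.9, "dx": 0, "dy": -0.004, "dz": 0, "yaw": 0},
    {"jaw": 0.9, "dx": 0, "dy": -0.004, "dz": 0, "yaw": -0.004},
    {"jaw": 0.9, "dx": 0, "dy": -0.004, "dz": 0, "yaw": -0.004},
    {"jaw": 0.9, "dx": 0, "dy": -0.002, "dz": 0, "yaw": -0.004},
    {"jaw": 0.9, "dx": 0, "dy": -0.002, "dz": 0, "yaw": -0.004},
  ],
)

```text
clock: 11.75
tool_pos: [0.5263, 0.0683, 0.0768]
eef_rot: [-0.149, 0.988, 0.042, 0.009]
contact_force: [0.3, 10.2, -6.6]
opening: 0.25
```

Run:
```python
from h import *
feel2('s13')
```

```text
pulls [[9.9, -2.65, -6.58], [9.93, -1.17, -6.76], [10.25, -1.4, -5.61]] mean [10.03 -1.74 -6.32]
t 11.85 tcp [0.5263 0.0682 0.0768] phi 1.87 tilt [ 0.0051  0.0863 -0.9963] open 0.249 F [-0.97 10.29 -5.61]
rad 0.1651 joint(tcp) 1.0041 pull 10.25 Frad -1.4 Fz -5.61 phi err 0.07
trig area 204 top row 268 z95 [0.0657 0.0664 0.0672]
```

Request:
play_rows(
  targets=[
    {"jaw": 0.9, "dx": 0, "dy": -0.006, "dz": 0, "yaw": 0.002},
    {"jaw": 0.9, "dx": 0, "dy": -0.006, "dz": 0, "yaw": 0},
    {"jaw": 0.9, "dx": 0, "dy": -0.005, "dz": 0, "yaw": 0},
    {"jaw": 0.9, "dx": 0, "dy": -0.003, "dz": 0, "yaw": 0},
    {"jaw": 0.9, "dx": 0, "dy": -0.002, "dz": 0, "yaw": 0},
  ],
)

```text
clock: 12.35
tool_pos: [0.5277, 0.0627, 0.077]
eef_rot: [-0.158, 0.986, 0.052, 0.009]
contact_force: [-0.3, 11.3, -7.8]
opening: 0.255
```

Run:
```python
from h import *
feel2('s14')
```

```text
pulls [[10.94, -2.67, -7.77], [11.09, -2.64, -5.46], [11.07, -1.93, -5.47]] mean [11.03 -2.42 -6.24]
t 12.45 tcp [0.5277 0.0627 0.077 ] phi 1.891 tilt [ 4.000e-04  1.056e-01 -9.944e-01] open 0.249 F [-1.02 11.19 -5.47]
rad 0.1651 joint(tcp) 1.0383 pull 11.07 Frad -1.93 Fz -5.47 phi err 0.056
trig area 196 top row 269 z95 [0.0636 0.0642 0.0647]
```

Request:
play_rows(
  targets=[
    {"jaw": 0.9, "dx": 0, "dy": -0.006, "dz": 0, "yaw": 0},
    {"jaw": 0.9, "dx": 0, "dy": -0.005, "dz": 0, "yaw": 0},
    {"jaw": 0.9, "dx": 0, "dy": -0.004, "dz": 0, "yaw": 0},
    {"jaw": 0.9, "dx": 0, "dy": -0.003, "dz": 0, "yaw": 0},
    {"jaw": 0.9, "dx": 0, "dy": -0.002, "dz": 0, "yaw": 0},
  ],
)

```text
clock: 12.95
tool_pos: [0.5289, 0.0585, 0.0772]
eef_rot: [-0.17, 0.984, 0.061, 0.008]
contact_force: [0.6, 10.6, -6.8]
opening: 0.257
```

Run:
```python
from h import *
feel2('s15')
```

```text
pulls [[10.02, -3.62, -6.8], [10.98, -1.72, -6.23], [10.83, -2.21, -5.38]] mean [10.61 -2.52 -6.14]
t 13.05 tcp [0.5289 0.0586 0.0772] phi 1.915 tilt [-0.0045  0.1229 -0.9924] open 0.257 F [-0.98 11.02 -5.38]
rad 0.165 joint(tcp) 1.0644 pull 10.83 Frad -2.21 Fz -5.38 phi err 0.054
trig area 189 top row 269 z95 [0.0619 0.0628 0.0634]
```

Request:
play_rows(
  targets=[
    {"jaw": 0.9, "dx": 0, "dy": -0.006, "dz": 0, "yaw": 0},
    {"jaw": 0.9, "dx": 0, "dy": -0.005, "dz": 0, "yaw": 0},
    {"jaw": 0.9, "dx": 0, "dy": -0.004, "dz": 0, "yaw": 0},
    {"jaw": 0.9, "dx": 0, "dy": -0.003, "dz": 0, "yaw": 0},
    {"jaw": 0.9, "dx": 0, "dy": -0.002, "dz": 0, "yaw": 0},
  ],
)

```text
clock: 13.55
tool_pos: [0.5303, 0.054, 0.0774]
eef_rot: [-0.182, 0.981, 0.069, 0.008]
contact_force: [-1.1, 11.0, -5.7]
opening: 0.263
```

Run:
```python
from h import *
feel2('s16')
```

```text
pulls [[10.77, -2.42, -5.69], [9.88, -2.67, -4.44], [9.95, -3.06, -5.39]] mean [10.2  -2.72 -5.17]
t 13.65 tcp [0.5304 0.0539 0.0773] phi 1.94 tilt [-0.0098  0.1384 -0.9903] open 0.26 F [-0.22 10.41 -5.39]
rad 0.165 joint(tcp) 1.0941 pull 9.95 Frad -3.06 Fz -5.39 phi err 0.049
trig area 188 top row 269 z95 [0.0618 0.0625 0.0631]
```

Request:
play_rows(
  targets=[
    {"jaw": 0.9, "dx": 0, "dy": -0.006, "dz": 0, "yaw": 0},
    {"jaw": 0.9, "dx": 0, "dy": -0.005, "dz": 0, "yaw": 0},
    {"jaw": 0.9, "dx": 0, "dy": -0.004, "dz": 0, "yaw": 0},
    {"jaw": 0.9, "dx": 0, "dy": -0.003, "dz": 0, "yaw": 0},
    {"jaw": 0.9, "dx": 0, "dy": -0.002, "dz": 0, "yaw": 0},
  ],
)

```text
clock: 14.15
tool_pos: [0.5318, 0.0499, 0.0776]
eef_rot: [-0.194, 0.978, 0.077, 0.007]
contact_force: [-0.0, 10.5, -6.4]
opening: 0.267
```

Run:
```python
from h import *
feel2('s17')
```

```text
pulls [[9.89, -3.53, -6.39], [10.34, -2.58, -5.72], [10.55, -2.73, -5.64]] mean [10.26 -2.95 -5.92]
t 14.25 tcp [0.5318 0.0499 0.0776] phi 1.965 tilt [-0.0159  0.154  -0.9879] open 0.271 F [-1.   10.86 -5.64]
rad 0.1649 joint(tcp) 1.1199 pull 10.55 Frad -2.73 Fz -5.64 phi err 0.049
trig area 188 top row 269 z95 [0.0615 0.0621 0.0628]
```

Run:
```python
from h import *
d=load('s17'); cv2.imwrite('pics/s17c.png',cv2.resize(d['frame'][200:380,230:450],None,fx=3.4,fy=3.3,interpolation=cv2.INTER_CUBIC)[:,:,::-1])
snap('wrist','wrist4')
```

```text
(no output)
```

View pics/s17c.png

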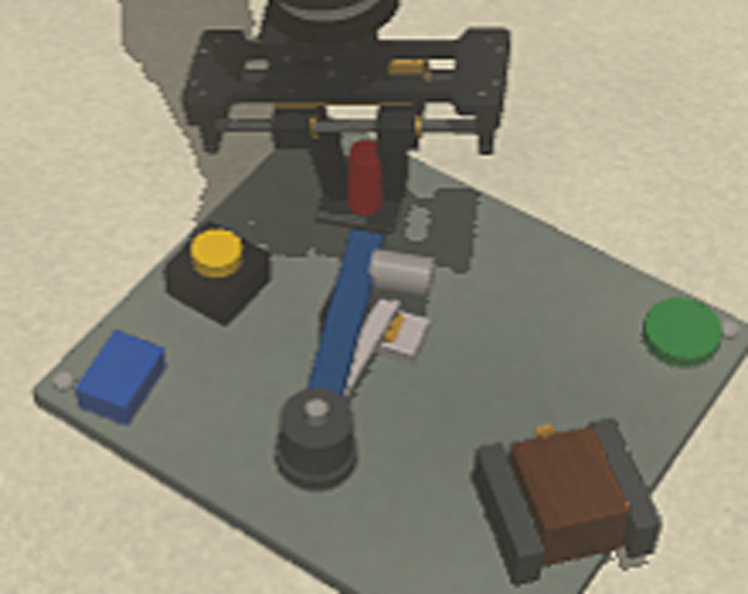

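View pics/wrist4.png

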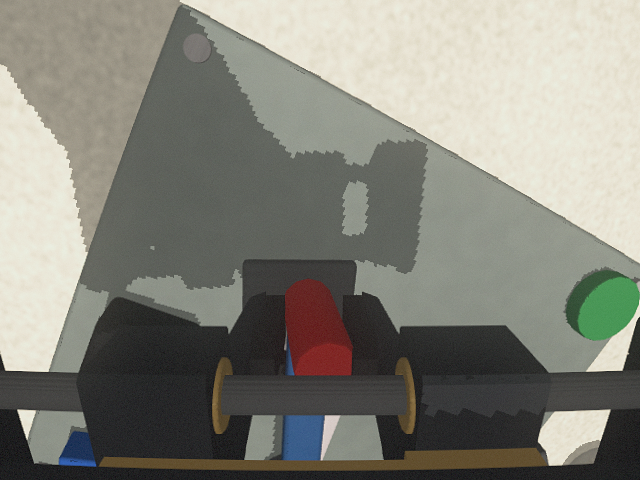

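The arm is still over the orange sear (crop 395,325) with the trigger held down, and the handle sits well between the fingers. I'll keep drawing gently.

Request:
play_rows(
  targets=[
    {"jaw": 0.9, "dx": 0, "dy": -0.006, "dz": 0, "yaw": 0},
    {"jaw": 0.9, "dx": 0, "dy": -0.005, "dz": 0, "yaw": 0},
    {"jaw": 0.9, "dx": 0, "dy": -0.004, "dz": 0, "yaw": 0},
    {"jaw": 0.9, "dx": 0, "dy": -0.003, "dz": 0, "yaw": 0},
    {"jaw": 0.9, "dx": 0, "dy": -0.002, "dz": 0, "yaw": 0},
  ],
)

```text
clock: 14.8
tool_pos: [0.5331, 0.0463, 0.0778]
eef_rot: [-0.206, 0.975, 0.085, 0.006]
contact_force: [0.0, 11.5, -6.4]
opening: 0.271
```

Run:
```python
from h import *
feel2('s18')
```

```text
pulls [[10.71, -4.18, -6.39], [11.0, -3.57, -4.69], [10.37, -3.04, -5.88]] mean [10.69 -3.6  -5.65]
t 14.9 tcp [0.5331 0.0464 0.0778] phi 1.991 tilt [-0.0232  0.1691 -0.9853] open 0.277 F [-0.9  10.77 -5.88]
rad 0.165 joint(tcp) 1.1428 pull 10.37 Frad -3.04 Fz -5.88 phi err 0.051
trig area 188 top row 269 z95 [0.0616 0.0625 0.0629]
```

Request:
play_rows(
  targets=[
    {"jaw": 0.9, "dx": -0.0003, "dy": -0.006, "dz": 0, "yaw": 0.002},
    {"jaw": 0.9, "dx": -0.0003, "dy": -0.005, "dz": 0, "yaw": 0.002},
    {"jaw": 0.9, "dx": -0.0003, "dy": -0.004, "dz": 0, "yaw": 0.002},
    {"jaw": 0.9, "dx": 0, "dy": -0.003, "dz": 0, "yaw": 0.002},
    {"jaw": 0.9, "dx": 0, "dy": -0.002, "dz": 0, "yaw": 0.002},
  ],
)

```text
clock: 15.4
tool_pos: [0.5343, 0.0434, 0.0779]
eef_rot: [-0.213, 0.973, 0.093, 0.004]
contact_force: [-0.7, 10.9, -6.3]
opening: 0.276
```

Run:
```python
from h import *
feel2('s19')
```

```text
pulls [[10.36, -3.5, -6.3], [10.71, -3.37, -5.55], [10.98, -3.45, -4.37]] mean [10.68 -3.44 -5.41]
t 15.5 tcp [0.5343 0.0435 0.0778] phi 2.007 tilt [-0.033   0.1835 -0.9825] open 0.272 F [-0.96 11.47 -4.37]
rad 0.165 joint(tcp) 1.1618 pull 10.98 Frad -3.45 Fz -4.37 phi err 0.048
trig area 189 top row 269 z95 [0.0618 0.0624 0.0632]
```

Request:
play_rows(
  targets=[
    {"jaw": 0.9, "dx": -0.0003, "dy": -0.007, "dz": 0, "yaw": 0.002},
    {"jaw": 0.9, "dx": -0.0003, "dy": -0.006, "dz": 0, "yaw": 0.002},
    {"jaw": 0.9, "dx": -0.0003, "dy": -0.005, "dz": 0, "yaw": 0.002},
    {"jaw": 0.9, "dx": 0, "dy": -0.004, "dz": 0, "yaw": 0.002},
    {"jaw": 0.9, "dx": 0, "dy": -0.002, "dz": 0, "yaw": 0.002},
  ],
)

```text
clock: 16.0
tool_pos: [0.5364, 0.0383, 0.0777]
eef_rot: [-0.222, 0.97, 0.102, 0.001]
contact_force: [-1.2, 12.0, -7.0]
opening: 0.282
```

Run:
```python
from h import *
feel2('s20')
```

```text
pulls [[11.46, -3.8, -6.98], [12.12, -3.74, -4.53], [12.39, -2.58, -4.12]] mean [11.99 -3.37 -5.21]
t 16.1 tcp [0.5365 0.0383 0.0777] phi 2.025 tilt [-0.0442  0.1985 -0.9791] open 0.284 F [-2.72 12.36 -4.12]
rad 0.165 joint(tcp) 1.1961 pull 12.39 Frad -2.58 Fz -4.12 phi err 0.033
trig area 223 top row 267 z95 [0.0694 0.0703 0.0709]
```

The trigger is up again (z 0.071, area 223), so the sear has clicked. Next I'll ease off with the grip still closed and check that the pull dies away.

Request:
play_rows(
  targets=[
    {"jaw": 0.9, "dx": 0, "dy": 0.0005, "dz": 0, "yaw": 0},
    {"jaw": 0.9, "dx": 0, "dy": 0.0005, "dz": 0, "yaw": 0},
    {"jaw": 0.9, "dx": 0, "dy": 0.0005, "dz": 0, "yaw": 0},
    {"jaw": 0.9, "dx": 0, "dy": 0.0005, "dz": 0, "yaw": 0},
    {"jaw": 0.9, "dx": 0, "dy": 0.0005, "dz": 0, "yaw": 0},
  ],
)

```text
clock: 16.6
tool_pos: [0.5347, 0.042, 0.0779]
eef_rot: [-0.228, 0.968, 0.101, 0.001]
contact_force: [2.9, 5.5, -6.7]
opening: 0.282
```

Run:
```python
from h import *
feel2('s21')
```

```text
pulls [[3.96, -4.79, -6.66], [4.87, -4.4, -6.96], [4.45, -4.66, -5.52]] mean [ 4.42 -4.62 -6.38]
t 16.7 tcp [0.5347 0.042  0.0779] phi 2.038 tilt [-0.0443  0.1956 -0.9797] open 0.281 F [ 2.58  5.9  -5.52]
rad 0.1651 joint(tcp) 1.1711 pull 4.45 Frad -4.66 Fz -5.52 phi err 0.071
trig area 224 top row 267 z95 [0.0692 0.0701 0.0705]
```

The pull fell from 12 to 4.4 N within 4 mm, which is the grip spring's own slope, so the arm is caught. I'll ease off the rest.

Request:
play_rows(
  targets=[
    {"jaw": 0.9, "dx": -0.0003, "dy": 0.0005, "dz": 0, "yaw": 0},
    {"jaw": 0.9, "dx": -0.0003, "dy": 0.0005, "dz": 0, "yaw": 0},
    {"jaw": 0.9, "dx": 0, "dy": 0.0005, "dz": 0, "yaw": 0},
    {"jaw": 0.9, "dx": 0, "dy": 0, "dz": 0, "yaw": 0},
    {"jaw": 0.9, "dx": 0, "dy": 0, "dz": 0, "yaw": 0},
  ],
)

```text
clock: 17.2
tool_pos: [0.5349, 0.0414, 0.0779]
eef_rot: [-0.232, 0.968, 0.097, 0.001]
contact_force: [2.4, 7.0, -5.5]
opening: 0.278
```

Run:
```python
from h import *
feel2('s22')
```

```text
pulls [[5.55, -4.97, -5.46], [5.27, -3.46, -5.79], [6.37, -3.67, -6.22]] mean [ 5.73 -4.03 -5.82]
t 17.3 tcp [0.5349 0.0415 0.0779] phi 2.046 tilt [-0.0431  0.1884 -0.9812] open 0.284 F [ 0.9   7.29 -6.22]
rad 0.1651 joint(tcp) 1.1744 pull 6.37 Frad -3.67 Fz -6.22 phi err 0.075
trig area 223 top row 267 z95 [0.069  0.0697 0.0704]
```

Request:
play_rows(
  targets=[
    {"jaw": 0.9, "dx": 0, "dy": 0.0015, "dz": 0, "yaw": 0},
    {"jaw": 0.9, "dx": 0, "dy": 0.0015, "dz": 0, "yaw": 0},
    {"jaw": 0.9, "dx": 0, "dy": 0.0015, "dz": 0, "yaw": 0},
    {"jaw": 0.9, "dx": 0, "dy": 0.001, "dz": 0, "yaw": 0},
    {"jaw": 0.9, "dx": 0, "dy": 0, "dz": 0, "yaw": 0},
  ],
)

```text
clock: 17.8
tool_pos: [0.5347, 0.0418, 0.0778]
eef_rot: [-0.234, 0.968, 0.092, 0.002]
contact_force: [1.7, 5.5, -4.2]
opening: 0.275
```

Run:
```python
from h import *
feel2('s23')
```

```text
pulls [[4.44, -3.73, -4.24], [4.48, -3.53, -4.51], [5.27, -4.64, -5.77]] mean [ 4.73 -3.97 -4.84]
t 17.9 tcp [0.5347 0.0419 0.0779] phi 2.049 tilt [-0.0391  0.1788 -0.9831] open 0.277 F [ 2.24  6.66 -5.77]
rad 0.1651 joint(tcp) 1.1713 pull 5.27 Frad -4.64 Fz -5.77 phi err 0.082
trig area 223 top row 267 z95 [0.069  0.0698 0.0703]
```

Request:
play_rows(
  targets=[
    {"jaw": 0.9, "dx": 0, "dy": 0.003, "dz": 0, "yaw": 0},
    {"jaw": 0.9, "dx": 0, "dy": 0.003, "dz": 0, "yaw": 0},
    {"jaw": 0.9, "dx": 0, "dy": 0.003, "dz": 0, "yaw": 0},
    {"jaw": 0.9, "dx": 0, "dy": 0.002, "dz": 0, "yaw": 0},
    {"jaw": 0.9, "dx": 0, "dy": 0.001, "dz": 0, "yaw": 0},
  ],
)

```text
clock: 18.4
tool_pos: [0.5342, 0.043, 0.0778]
eef_rot: [-0.233, 0.969, 0.083, 0.004]
contact_force: [3.0, 3.4, -6.0]
opening: 0.274
```

Run:
```python
from h import *
feel2('s24')
d=load('s24'); cv2.imwrite('pics/s24c.png',cv2.resize(d['frame'][200:380,230:450],None,fx=3.4,fy=3.3,interpolation=cv2.INTER_CUBIC)[:,:,::-1])
```

```text
pulls [[2.0, -4.01, -6.0], [1.1, -5.76, -7.07], [1.53, -5.55, -7.82]] mean [ 1.54 -5.11 -6.97]
t 18.5 tcp [0.534  0.0435 0.0779] phi 2.047 tilt [-0.0318  0.164  -0.9859] open 0.278 F [ 4.57  3.51 -7.82]
rad 0.1651 joint(tcp) 1.1608 pull 1.53 Frad -5.55 Fz -7.82 phi err 0.09
trig area 224 top row 267 z95 [0.0693 0.0701 0.0707]
```

View pics/s24c.png

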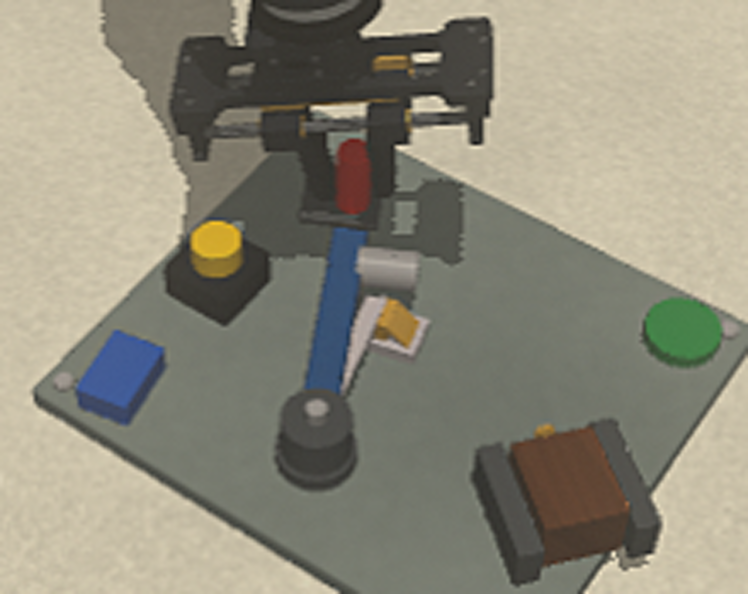

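The sear bolt (crop 395,325) stands up in front of the hammer arm, the trigger is up and the pull is about 1.5 N, so the arm is held. I'll let go.

Request:
play_rows(
  targets=[
    {"jaw": 0.75, "dx": 0, "dy": 0.0005, "dz": 0, "yaw": 0},
    {"jaw": 0.65, "dx": 0, "dy": 0, "dz": 0, "yaw": 0},
    {"jaw": 0.55, "dx": 0, "dy": 0, "dz": 0, "yaw": 0},
    {"jaw": 0.4, "dx": 0, "dy": 0, "dz": 0, "yaw": 0},
    {"jaw": 0.4, "dx": 0, "dy": 0, "dz": 0, "yaw": 0},
  ],
)

```text
clock: 19.0
tool_pos: [0.5311, 0.04, 0.078]
eef_rot: [-0.233, 0.969, 0.081, 0.001]
contact_force: [-0.8, -0.8, -0.3]
opening: 0.587
```

Run:
```python
from h import *
feel2('s25')
W=snap('wrist','wrist5')
s=r.get_state(); M=R.from_quat(s['eef_rot']).as_matrix(); print('up in tool',M.T@[0,0,1])
```

```text
pulls [[-0.43, 1.01, -0.29], [0.16, 0.78, 0.56], [-0.15, 0.11, 0.17]] mean [-0.14  0.63  0.15]
t 19.1 tcp [0.5313 0.0402 0.078 ] phi 2.046 tilt [-0.0362  0.157  -0.9869] open 0.599 F [-0.05 -0.18  0.17]
rad 0.1689 joint(tcp) 1.1733 pull -0.15 Frad 0.11 Fz 0.17 phi err 0.077
trig area 224 top row 267 z95 [0.0689 0.0697 0.0703]
up in tool [-0.03948541  0.15633447 -0.9869146 ]
```

View pics/wrist5.png

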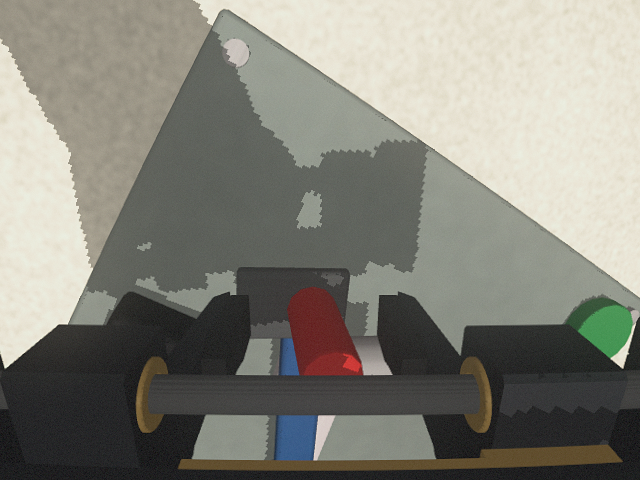

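The arm is held with both pads clear of the post and forces at zero. I'll lift straight up.

Request:
play_rows(
  targets=[
    {"jaw": 0.3, "dx": -0.0003, "dy": 0.001, "dz": -0.006, "yaw": 0},
    {"jaw": 0.3, "dx": -0.0005, "dy": 0.002, "dz": -0.012, "yaw": 0},
    {"jaw": 0.3, "dx": -0.0005, "dy": 0.002, "dz": -0.012, "yaw": 0},
    {"jaw": 0.3, "dx": -0.0005, "dy": 0.002, "dz": -0.014, "yaw": 0},
    {"jaw": 0.3, "dx": -0.0005, "dy": 0.002, "dz": -0.014, "yaw": 0},
  ],
)

```text
clock: 19.65
tool_pos: [0.5306, 0.0403, 0.1407]
eef_rot: [-0.234, 0.969, 0.081, -0.0]
contact_force: [-0.2, 0.8, -0.3]
opening: 0.705
```

Run:
```python
from h import *
feel2('s26')
d=load('s26'); cv2.imwrite('pics/s26c.png',cv2.resize(d['frame'][200:380,230:450],None,fx=3.4,fy=3.3,interpolation=cv2.INTER_CUBIC)[:,:,::-1])
```

```text
pulls [[0.8, -0.17, -0.32], [0.57, -0.64, 0.82], [-0.05, -1.14, 0.59]] mean [ 0.44 -0.65  0.36]
t 19.75 tcp [0.532  0.0407 0.1418] phi 2.047 tilt [-0.0344  0.1577 -0.9869] open 0.698 F [1.07 0.39 0.59]
rad 0.1681 joint(tcp) 1.1718 pull -0.05 Frad -1.14 Fz 0.59 phi err 0.079
trig area 222 top row 267 z95 [0.069  0.0699 0.0706]
```

View pics/s26c.png

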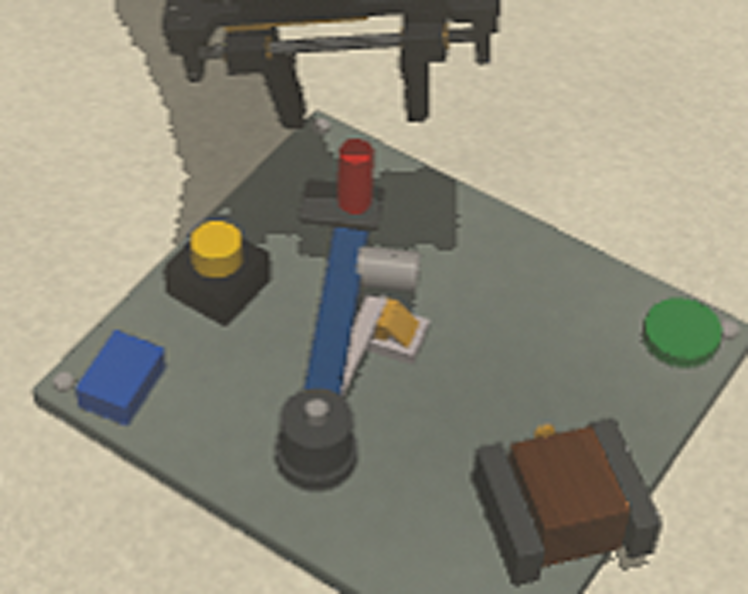

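The arm is cocked with the robot clear: handle at (355,175), trigger up at (217,245) in the crop. Now I'll turn back so the gripper body clears the handle and shut the fingers for pressing.

Request:
play_rows(
  targets=[
    {"jaw": 0.6, "dx": 0, "dy": 0, "dz": -0.005, "yaw": 0.14},
    {"jaw": 0.8, "dx": 0, "dy": 0, "dz": 0, "yaw": 0.14},
    {"jaw": 1, "dx": 0, "dy": 0, "dz": 0, "yaw": 0.14},
    {"jaw": 1, "dx": 0, "dy": 0, "dz": 0, "yaw": 0.14},
    {"jaw": 1, "dx": 0, "dy": 0, "dz": 0, "yaw": 0.14},
  ],
)

```text
clock: 20.25
tool_pos: [0.5319, 0.0391, 0.1478]
eef_rot: [0.126, 0.989, 0.077, -0.027]
contact_force: [-0.4, 0.1, 0.2]
opening: 0.265
```

Run:
```python
from h import *
go([.608,-.0126,.125],0.95)
```

```text
t 20.25 tcp [0.5319 0.0391 0.1478] phi 1.311 tilt [-0.0335  0.1585 -0.9868] open 0.265 F [-0.35  0.12  0.23]
tool shift [-0.0879 -0.0335  0.0117] yaw 0.361
```

Request:
play_rows(
  targets=[
    {"jaw": 1, "dx": 0, "dy": 0, "dz": 0, "yaw": 0.13},
    {"jaw": 1, "dx": 0, "dy": 0, "dz": 0, "yaw": 0.13},
    {"jaw": 1, "dx": -0.015, "dy": 0, "dz": 0, "yaw": 0.06},
    {"jaw": 1, "dx": -0.015, "dy": 0, "dz": 0, "yaw": 0},
    {"jaw": 1, "dx": 0, "dy": 0, "dz": 0, "yaw": 0},
  ],
)

```text
clock: 20.75
tool_pos: [0.5569, 0.0236, 0.1447]
eef_rot: [0.289, 0.954, 0.071, -0.04]
contact_force: [-0.8, -0.4, -0.8]
opening: 0.002
```

Run:
```python
from h import *
go([.608,-.0126,.125],0.95)
```

```text
t 20.75 tcp [0.5569 0.0236 0.1447] phi 0.975 tilt [-0.0346  0.1574 -0.9869] open 0.002 F [-0.84 -0.42 -0.77]
tool shift [-0.0645 -0.0034  0.012 ] yaw 0.025
```

Request:
play_rows(
  targets=[
    {"jaw": 1, "dx": -0.015, "dy": -0.001, "dz": 0, "yaw": 0.02},
    {"jaw": 1, "dx": -0.02, "dy": -0.001, "dz": 0.003, "yaw": 0},
    {"jaw": 1, "dx": -0.018, "dy": -0.001, "dz": 0.003, "yaw": 0},
    {"jaw": 1, "dx": -0.008, "dy": 0, "dz": 0.003, "yaw": 0},
    {"jaw": 1, "dx": 0, "dy": 0, "dz": 0, "yaw": 0},
  ],
)

```text
clock: 21.25
tool_pos: [0.6025, -0.0096, 0.1277]
eef_rot: [0.297, 0.951, 0.07, -0.043]
contact_force: [-0.1, 0.0, -0.1]
opening: 0.006
```

Run:
```python
from h import *
go([.608,-.0126,.095],0.95)
snap('wrist','wrist6')
```

```text
t 21.25 tcp [ 0.6025 -0.0096  0.1277] phi 0.958 tilt [-0.0393  0.1594 -0.9864] open 0.006 F [-0.14  0.02 -0.11]
tool shift [-0.0103 -0.0029  0.0315] yaw 0.008
```

View pics/wrist6.png

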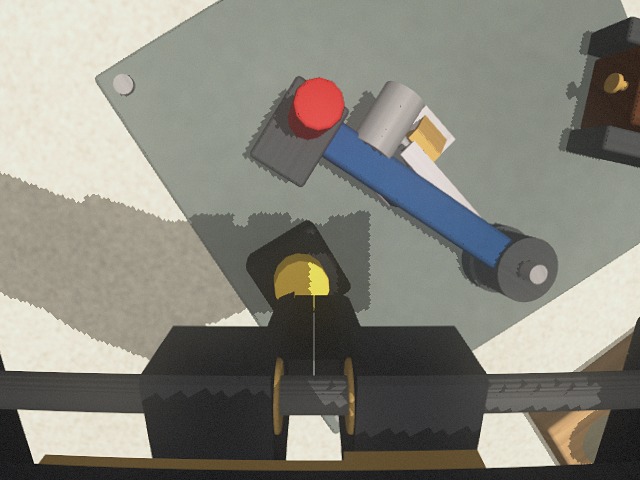

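The wrist view shows the arm cocked (red handle at 319,104; sear at 428,138) and the fingers closed just above the trigger (302,280). I'll come down to just over the button.

Run:
```python
from h import *
go([.608,-.0126,.08],0.95)
```

```text
t 21.3 tcp [ 0.602  -0.0091  0.1279] phi 0.959 tilt [-0.0397  0.1596 -0.9864] open 0.003 F [-0.68 -0.56  0.2 ]
tool shift [-0.0128 -0.0046  0.0465] yaw 0.009
```

Request:
play_rows(
  targets=[
    {"jaw": 1, "dx": -0.004, "dy": -0.001, "dz": 0.008, "yaw": 0},
    {"jaw": 1, "dx": -0.004, "dy": 0, "dz": 0.01, "yaw": 0},
    {"jaw": 1, "dx": -0.002, "dy": 0, "dz": 0.01, "yaw": 0},
    {"jaw": 1, "dx": 0, "dy": 0, "dz": 0.008, "yaw": 0},
    {"jaw": 1, "dx": 0, "dy": 0, "dz": 0.002, "yaw": 0},
  ],
)

```text
clock: 21.8
tool_pos: [0.6061, -0.0067, 0.0863]
eef_rot: [0.295, 0.952, 0.071, -0.044]
contact_force: [-0.4, -0.0, 0.0]
opening: 0.005
```

Run:
```python
from h import *
go([.608,-.0126,.066],0.95)
d=snap('scene','s27'); cv2.imwrite('pics/s27c.png',cv2.resize(d['frame'][200:380,230:450],None,fx=3.4,fy=3.3,interpolation=cv2.INTER_CUBIC)[:,:,::-1])
```

```text
t 21.8 tcp [ 0.6061 -0.0067  0.0863] phi 0.963 tilt [-0.0425  0.1606 -0.9861] open 0.005 F [-0.45 -0.02  0.03]
tool shift [-0.0074 -0.0059  0.019 ] yaw 0.013
```

View pics/s27c.png

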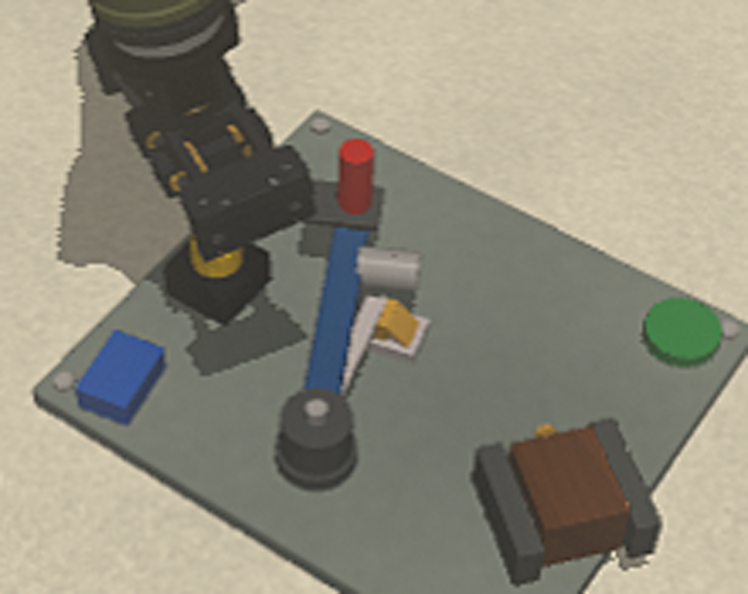

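Request:
play_rows(
  targets=[
    {"jaw": 1, "dx": -0.003, "dy": -0.003, "dz": 0.003, "yaw": 0},
    {"jaw": 1, "dx": -0.002, "dy": -0.002, "dz": 0.004, "yaw": 0},
    {"jaw": 1, "dx": -0.001, "dy": -0.001, "dz": 0.003, "yaw": 0},
    {"jaw": 1, "dx": 0, "dy": 0, "dz": 0.001, "yaw": 0},
    {"jaw": 1, "dx": 0, "dy": 0, "dz": 0, "yaw": 0},
  ],
)

```text
clock: 22.35
tool_pos: [0.6076, -0.0139, 0.0734]
eef_rot: [0.295, 0.952, 0.071, -0.044]
contact_force: [0.7, 0.1, -0.3]
opening: 0.002
```

Run:
```python
from h import *
go([.608,-.0126,.066],0.95)
```

```text
t 22.35 tcp [ 0.6076 -0.0139  0.0734] phi 0.962 tilt [-0.0416  0.1605 -0.9862] open 0.002 F [ 0.71  0.09 -0.34]
tool shift [-0.0005  0.0005  0.0075] yaw 0.012
```

Request:
play_rows(
  targets=[
    {"jaw": 1, "dx": 0, "dy": 0, "dz": 0.002, "yaw": 0},
    {"jaw": 1, "dx": 0, "dy": 0, "dz": 0.002, "yaw": 0},
    {"jaw": 1, "dx": 0, "dy": 0, "dz": 0.002, "yaw": 0},
    {"jaw": 1, "dx": 0, "dy": 0, "dz": 0.002, "yaw": 0},
    {"jaw": 1, "dx": 0, "dy": 0, "dz": 0.001, "yaw": 0},
  ],
)

```text
clock: 22.85
tool_pos: [0.6079, -0.0135, 0.0663]
eef_rot: [0.296, 0.952, 0.07, -0.043]
contact_force: [-2.0, -1.0, 5.5]
opening: 0.006
```

Run:
```python
from h import *
st()
d=snap('scene','s28'); cv2.imwrite('pics/s28c.png',cv2.resize(d['frame'][200:380,230:450],None,fx=3.4,fy=3.3,interpolation=cv2.INTER_CUBIC)[:,:,::-1])
```

```text
t 22.85 tcp [ 0.6079 -0.0135  0.0663] phi 0.962 tilt [-0.0397  0.1584 -0.9866] open 0.006 F [-1.99 -0.99  5.52]
```

View pics/s28c.png

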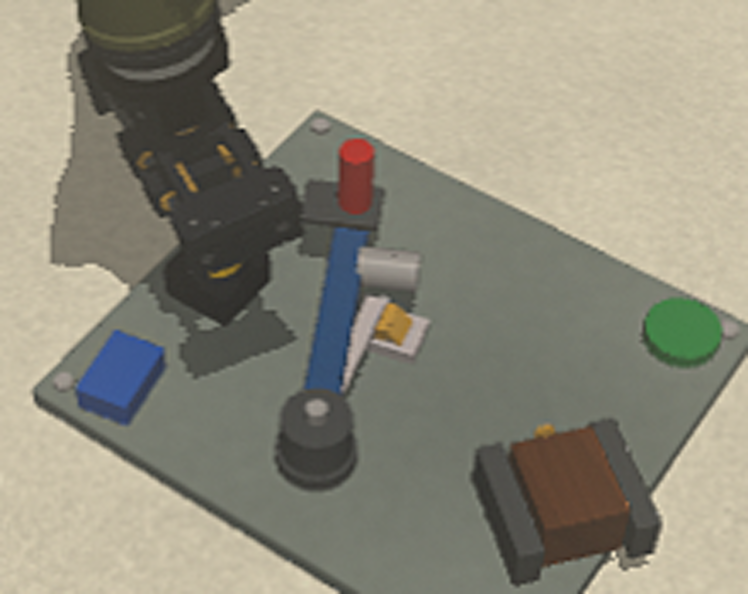

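The fingers are on the trigger at 5.5 N, the sear has begun to dip and the arm is still cocked. I'll press further.

Request:
play_rows(
  targets=[
    {"jaw": 1, "dx": 0, "dy": 0, "dz": 0.003, "yaw": 0},
    {"jaw": 1, "dx": 0, "dy": 0, "dz": 0.003, "yaw": 0},
    {"jaw": 1, "dx": 0, "dy": 0, "dz": 0.003, "yaw": 0},
    {"jaw": 1, "dx": 0, "dy": 0, "dz": 0.002, "yaw": 0},
    {"jaw": 1, "dx": 0, "dy": 0, "dz": 0.001, "yaw": 0},
  ],
)

```text
clock: 23.4
tool_pos: [0.6083, -0.013, 0.0598]
eef_rot: [0.296, 0.952, 0.069, -0.041]
contact_force: [-2.5, -1.2, 8.2]
opening: 0.005
```

Run:
```python
from h import *
st()
d=snap('scene','s29'); cv2.imwrite('pics/s29c.png',cv2.resize(d['frame'][200:380,230:450],None,fx=3.4,fy=3.3,interpolation=cv2.INTER_CUBIC)[:,:,::-1])
```

```text
t 23.4 tcp [ 0.6083 -0.013   0.0598] phi 0.961 tilt [-0.037   0.1547 -0.9873] open 0.005 F [-2.51 -1.22  8.24]
```

View pics/s29c.png

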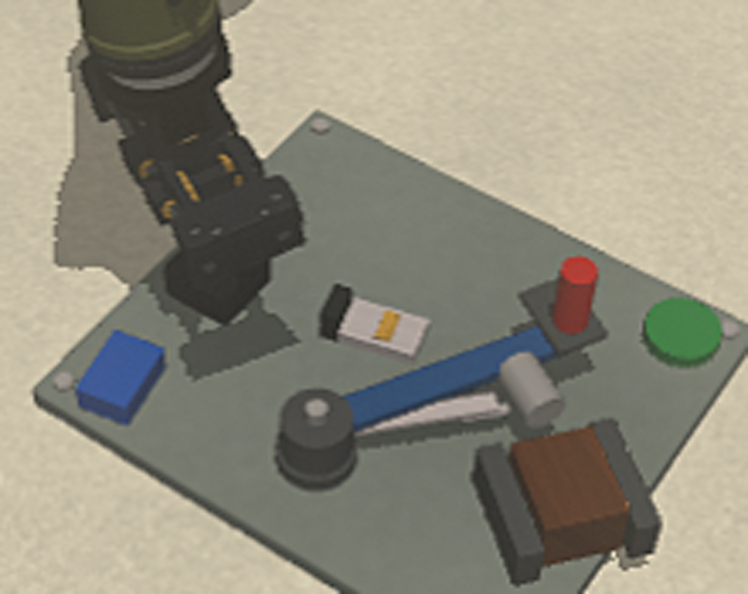

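The arm has flown and the hammer is against the block, with the pin no longer visible between them. I'll lift off the trigger.

Request:
play_rows(
  targets=[
    {"jaw": 1, "dx": 0, "dy": 0, "dz": -0.005, "yaw": 0},
    {"jaw": 1, "dx": 0, "dy": 0, "dz": -0.01, "yaw": 0},
    {"jaw": 1, "dx": 0, "dy": 0, "dz": -0.015, "yaw": 0},
    {"jaw": 1, "dx": 0, "dy": 0, "dz": -0.02, "yaw": 0},
    {"jaw": 1, "dx": 0, "dy": 0, "dz": -0.02, "yaw": 0},
  ],
)

```text
clock: 23.95
tool_pos: [0.6092, -0.0227, 0.1299]
eef_rot: [0.295, 0.952, 0.069, -0.044]
contact_force: [0.5, 0.3, -0.1]
opening: 0.002
```

Request:
play_rows(
  targets=[
    {"jaw": 1, "dx": 0, "dy": 0, "dz": -0.02, "yaw": 0},
    {"jaw": 1, "dx": 0, "dy": 0, "dz": -0.02, "yaw": 0},
    {"jaw": 1, "dx": 0, "dy": 0, "dz": -0.01, "yaw": 0},
    {"jaw": 1, "dx": 0, "dy": 0, "dz": 0, "yaw": 0},
    {"jaw": 1, "dx": 0, "dy": 0, "dz": 0, "yaw": 0},
  ],
)

```text
clock: 24.45
tool_pos: [0.6128, -0.0324, 0.1855]
eef_rot: [0.296, 0.952, 0.069, -0.041]
contact_force: [0.7, 0.7, 0.0]
opening: 0.006
```

Run:
```python
from h import *
feel2('s30')
d=load('s30'); cv2.imwrite('pics/s30c.png',cv2.resize(d['frame'][220:380,250:450],None,fx=3.7,fy=3.7,interpolation=cv2.INTER_CUBIC)[:,:,::-1])
cv2.imwrite('pics/s30.png',d['frame'][:,:,::-1]); snap('wrist','wrist7')
# handle angle now vs start
m,s,c=blob(d,(0,150,90),(8,255,255),(380,260,430,310)); ys,xs=np.nonzero(m); P=depthpts(d,np.c_[xs,ys]); k=P[:,2]>.11; p=P[k].mean(0); v=p[:2]-PIV; print('handle',p,'joint',np.arctan2(v[1],v[0])%(2*np.pi)-2.443-YAW0)
```

```text
pulls [[-0.27, -0.9, 0.02], [-1.14, -0.58, -0.06], [0.2, -0.54, -0.21]] mean [-0.4  -0.68 -0.08]
t 24.55 tcp [ 0.6126 -0.0322  0.185 ] phi 0.962 tilt [-0.0379  0.1561 -0.987 ] open 0.002 F [ 0.08  0.58 -0.21]
rad 0.1568 joint(tcp) 1.8505 pull 0.2 Frad -0.54 Fz -0.21 phi err -1.685
trig area 223 top row 267 z95 [0.0693 0.0705 0.0709]
handle [0.55455579 0.20268001 0.1144858 ] joint 0.14275145075587237
```

View pics/s30c.png

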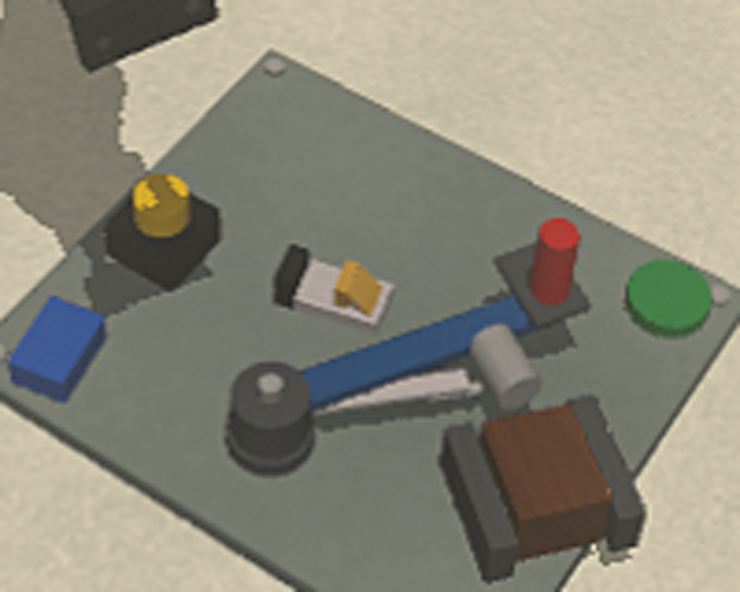

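View pics/wrist7.png

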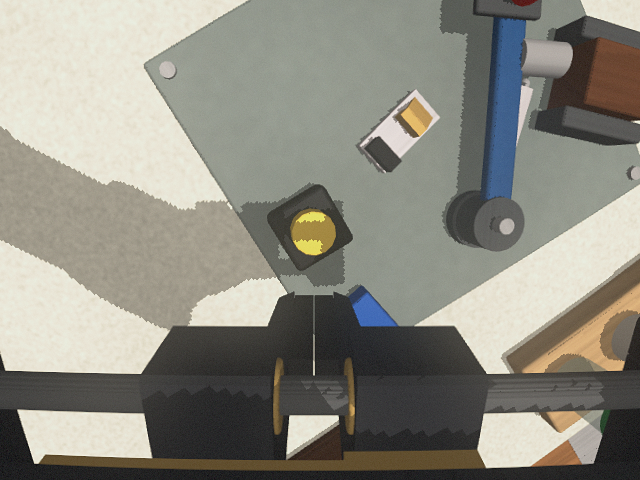

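View pics/s30.png

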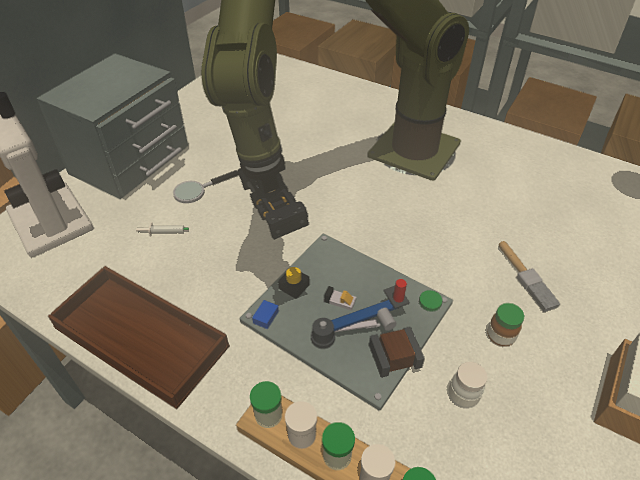

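Run:
```python
from h import *
d=load('wrist7'); a=cv2.resize(d['frame'][20:120,500:640],None,fx=5,fy=5,interpolation=cv2.INTER_CUBIC)
cv2.imwrite('pics/w7c.png',a[:,:,::-1])
for n in('scene0','s30'):
    e=load(n); m,s,c=blob(e,(15,110,60),(34,255,255),(370,310,410,345)); print(n,s,c)
    cv2.imwrite(f'pics/{n}_pin.png',cv2.resize(e['frame'][300:360,360:430],None,fx=8,fy=8,interpolation=cv2.INTER_CUBIC)[:,:,::-1])
```

```text
scene0 [387 329   7   4  21] [389.71428571 330.47619048]
s30 None None
```

View pics/w7c.png

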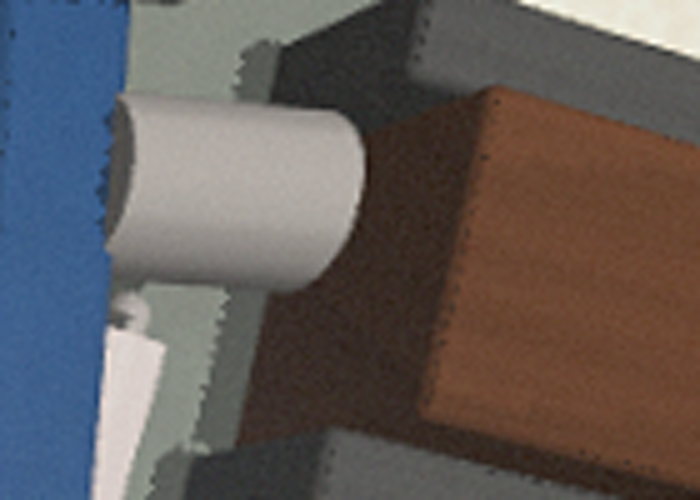

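View pics/s30_pin.png

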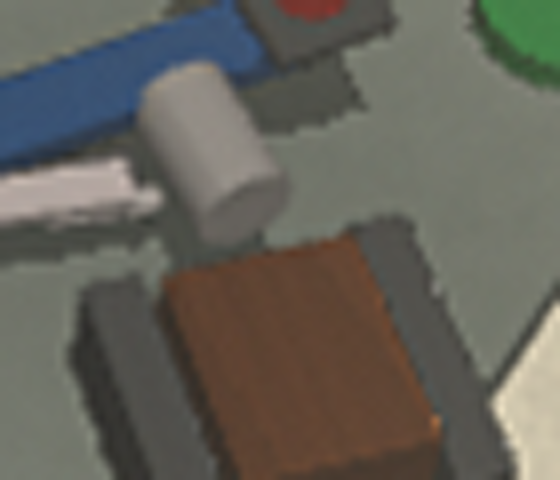

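View pics/scene0_pin.png

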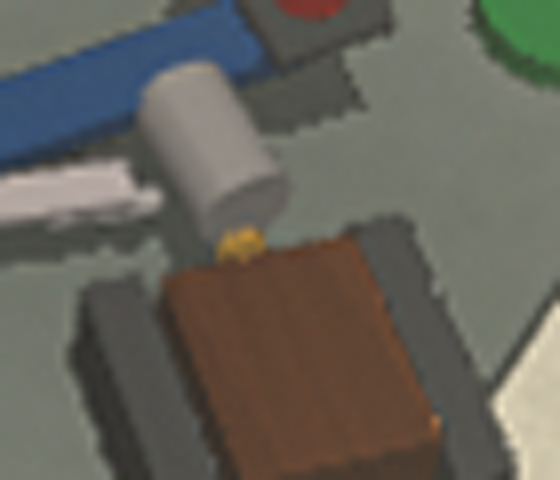

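The brass head visible at the start is gone from the gap between hammer and block, so the pin looks driven in. The trigger is up and the arm is at about 0.14 rad. Handing in.

Run:
```python
from h import *
print(r.finish_job())
```

```text
the job is handed in; nothing more can be done
None
```

I cocked the pin setter, let go, pressed the trigger, and the arm flew and struck the pin. I then handed the job in at about 24.6 s. No verdict was reported.

**Draw:** I gripped the red handle and pulled it along its arc in small steps. The trigger dipped as the arm rode the sear, then sprang back up at about 1.2 rad, which was the click. The pull gauge read at most about 12.4 N. Easing off dropped the pull to about 1.5 N, with the sear bolt standing up and holding the arm. I then opened the fingers and lifted clear with the arm still cocked.

**Release:** I pressed the yellow trigger with the fingers shut. It read 5.5 N with the arm still cocked, and 8.2 N just after the arm flew. I then lifted off.

**Last checks:**
- **Pin:** the brass head seen in front of the block at the start is no longer visible. How deep it sits was judged only from the pictures, not measured in millimetres.
- **Arm and trigger:** the arm is back at about 0.14 rad and the trigger is up.
- **Robot:** it is well clear, with forces near zero.
- **Bystanders:** by eye, they lie where they were in the scene view.

**What disagreed:**
- **Pull reading:** in mid-draw the wrist force read up to about 2 N less than the arm spring's stated rate predicts. I kept extra margin for this.
- **Tool tilt:** the tool tilted by about 0.2 rad under the pull. This did no harm that I could see.

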